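# Set up the lapping machine

## Task

Set up the small lapping machine for the round specimens: lay every toothed carrier on its plate, turned until its teeth mesh with the inner and the outer pins and it lies fully down and flat, and stand each round specimen in the bore of a carrier, down on the plate, one to a carrier. The square specimens do not belong on this machine: put them in the white tray. When the machine is loaded, turn the centre knob about a quarter turn, either way, to check that the carriers run, let go and leave everything in place; leave the micrometer and the brush alone.

Things in the scene. Friction and masses are not known exactly. Their poses are not given: they have to be found in the camera images.
- lap_centre (a point): Centre of the flat top (lap plate) of the lapping machine, a fixed round drum 248 mm across; on the plate's surface, 60 mm above the bench, z up. Its control panel sticks out 143 mm from here along own -x, below the plate. Plate and pins are oily. A carrier lies flat only between the two pin circles, its teeth between inner and outer pins at once.
- outer_pin (a point): Top of the outer pin on lap_centre's +x axis. 30 such steel pins stand fixed every 12 degrees on a circle of 105 mm radius round lap_centre: 8 mm thick, dome-topped, 10 mm high above the plate.
- inner_pin (a point): Top of one inner pin. 10 such pins (8 mm thick, dome-topped, 10 mm above the plate) stand every 36 degrees on a circle of 35 mm radius on the centre wheel and turn with it.
- carrier_track (a point): A point on the plate midway between the pin circles, on lap_centre's +x. A carrier's centre goes anywhere on the 70 mm circle through it (1 to 2 mm play). Degrees counter-clockwise from lap_centre's +x: centre at p, a tooth at t. Clear of outer pins when t = 18 - 2p (mod 36); clear of inner pins too when p = w/4 (mod 9), w = turn of the wheel. Play 1.6 mm each side of a tooth.
- centre_wheel (a joint): Turn of the centre wheel with its inner pins and knob, rad, counter-clockwise from above, no stops; at 0 an inner pin lies on lap_centre's +x. Light to turn (0.03 N m); a carrier's teeth can push it round a little. With loaded carriers it takes 0.1 to 0.2 N m, and carriers in mesh roll round, their centres a quarter as fast as the wheel.
- knob (a point): Middle of the black bar-shaped hand knob on the centre wheel's axis, 68 mm above the plate. The bar is 50 mm long along own x, 14 mm thick along own y, 26 mm high (54 to 80 mm above the plate), on a 24 mm stem. Turns with the wheel.
- knob_mark (a point): White mark on top of the knob at one end of the bar, 25 mm from the axis, 80 mm above the plate.
- carrier_1_mid (a point): Centre of carrier 1, 14 mm above its underside. Aluminium plate ring 8 mm thick, 10 teeth (81 mm over tips, 10 mm wide), open 46 mm bore; collar round the bore up to 28 mm above the underside, ten-sided, 56 mm across flats (each 18 mm wide): grip there, above the teeth. A tooth and a collar flat face its own +x, others every 36 degrees; z up. 0.11 kg. May be absent.
- carrier_2_mid (a point): Centre of carrier 2, exactly like carrier 1, 14 mm above its underside; a tooth and a collar flat face its own +x, z up. May be absent.
- carrier_3_mid (a point): Centre of carrier 3, exactly like carrier 1, 14 mm above its underside; a tooth and a collar flat face its own +x, z up. May be absent.
- cylinder_1_mid (a point): Centre of round specimen 1: plain pale mortar cylinder, 42 mm diameter, 50 mm high, stands on end at the start; 25 mm above its underside, z along its axis, either end may be down. 0.12 kg. May be absent.
- cylinder_2_mid (a point): Centre of round specimen 2: plain pale mortar cylinder, 42 mm diameter, 50 mm high, stands on end at the start; 25 mm above its underside, z along its axis, either end may be down. 0.12 kg. May be absent.
- prism_1_mid (a point): Centre of square specimen 1: plain pale mortar prism 36 x 36 mm, 50 mm high, stands on end at the start; 25 mm above its underside, z up, x and y square to its sides. 0.12 kg. Too wide for a carrier's bore. May be absent.
- prism_2_mid (a point): Centre of square specimen 2: plain pale mortar prism 36 x 36 mm, 50 mm high, stands on end at the start; 25 mm above its underside, z up, x and y square to its sides. 0.12 kg. Too wide for a carrier's bore. May be absent.
- prism_3_mid (a point): Centre of square specimen 3: plain pale mortar prism 36 x 36 mm, 50 mm high, stands on end at the start; 25 mm above its underside, z up, x and y square to its sides. 0.12 kg. Too wide for a carrier's bore. May be absent.
- tray_floor (a point): Centre of the inner floor of the fixed open white plastic tray, 4 mm above the bench; the tray is 150 mm long along the point's own x and 110 mm along its y outside, walls 4 mm thick, rim 24 mm above this point.
- micrometer: Bystander: a green micrometer lying on the bench behind the work, 155 mm long. Leave it alone. Origin on its underside.
- round_brush: Bystander: a round bristle brush with a wooden handle, 202 mm long, lying on the bench behind the machine. Leave it alone. Origin on its underside.
Not all that is in view belongs to the job. Leave any pink look-alike of the part that bears cylinder_2_mid alone.

How it is judged:
By the outcome, as a careful person would: the job done as asked, in the order asked, and still so for the second after the job is handed in, with the robot touching nothing.
Of carrier_1, carrier_2, carrier_3 only 2 to 3 are there at a start; the rules pass over those that are not, and their reading is None.
Of cylinder_1, cylinder_2 only 1 to 2 are there at a start; the rules pass over those that are not, and their reading is None.
Of prism_1, prism_2, prism_3 only 2 to 3 are there at a start; the rules pass over those that are not, and their reading is None.
At some moment in a run one of carrier_1, carrier_2, carrier_3, prism_1, prism_2, cylinder_1, cylinder_2, prism_3 may be knocked a few centimetres aside while the robot is not near it.
Once in a run the grip may slacken for a moment while it holds something.
It also fails if it takes over 210 s, if anything falls off the work surface, if the arm or the gripper's body presses on something with over 40 N, if the wrist force passes 120 N, or if a joint passes its speed limit or range.

## Robot

A 6-joint arm with a two-finger parallel gripper is mounted at the origin on a cart in front of the work surface, level with it; the furniture and walls round the work are solid. World frame = base frame: x ahead of the robot, y to its left, z up, the work surface at z = 0. Lengths are in m, angles in rad, forces in N, time in s.
With the tool pointing down it reaches from about 0.35 to 0.875 m from the base axis. Payload 4.2 kg.
Tool frame: the origin (TCP) lies midway between the tips of the shut fingers; the grasp point (between the pads) lies 19 mm behind it; z points along the fingers, y is the line along which they close (so a half turn about z gives the same grasp; the last joint's range is limited). The gripper opens to 87 mm and grips with 3 to 60 N. Pads are 19 mm wide; open, the fingers measure 117 mm over their backs; the gripper's body (75 mm by 190 mm) begins 51 mm behind the grasp point.
Start: joints at [1.41, 0.385, 0.008, 0, -1.194, -0.259], TCP at [0.255, 0.571, 0.223] pointing down, gripper open.
Joint ranges: [-3.14, 3.14], [-1.21, 2.06], [-1.07, 1.41], [-3.16, 2.05], [-2.99, -0.16], [-3.1, 3.1]. Speed limits (rad/s): [2.79, 2.79, 3.14, 3.14, 3.14, 3.14].

## Interface

Orientations are given as a 3x3 rotation matrix whose columns are the frame's x, y, z axes.
In Python, from rig import arm gives the robot as it stands. The module is installed in compiled form; this text tells all that it offers.
- The arm moves only by the shell command python3 -m jog 'ROWS' [FORCE]. ROWS is JSON, a list of rows, each a list of 7 numbers: the closure, from 0 (fully open) to 1 (shut), then the shift along the tool's x, y, z in cm, then the turn, a rotation vector about the tool's x, y, z in rad. A call has 1 to 8 rows; each row is the pose to reach, as a shift and turn from the pose commanded when the call began, along the tool's axes at that moment; what a row does not reach only later rows make up. A row lasts 1/10 s, in which the tool goes at most 50 mm and 8.59 degrees, less where a joint would pass 70% of its speed; a pose out of reach is approached as far as the arm can. A call with a gripper value outside its range is refused whole. The fingers move at their own pace and stop on an object; FORCE is the grip in N (left out, the last holds). Time passes only in rows, so rows that repeat a pose let the fingers close. It gives the time, the measured TCP pose, the force, the opening and the grip force at its end, in the units of the state.
- arm.observe(): the state, without advancing time (a new reading comes with each control period).
- arm.grab_frame(name): name is "scene" or "top"; returns a dict with "img" (384x512x3 uint8, red, green, blue), "fovy" (degrees; the focal length in pixels is half the picture's height over the tangent of half this angle, whatever the lens; pixels are square), "cx", "cy" (the principal point, pixels), "R" (3x3) and "t" (3): a world point X has camera coordinates R X + t. Camera axes: x right, y down, z forward; pixel columns grow to the right and rows downward; lengths in m; the calibration is good to about 2 mm. A picture is of the moment at which its call begins. There is no depth.
- arm.job_done(): hands the job in; it is judged then, once.
The state is a dict: "time": time; "joint_positions": joint angles; "joint_vel": joint speeds; "effort": joint torques, N m; "tcp_pos": TCP position; "tcp_rot": TCP orientation; "force": force on the tool from outside, world axes, zero at the start; "wrist_torque": the same for the moment, N m; "opening": finger opening in m; "gripper_force": force on a finger pad.
Only numpy, scipy, OpenCV 4.12 (cv2) and the standard library are available. Lean on these libraries where they do the work, as an engineer would, in place of code of your own. Each camera call takes 0.05 s, during which the arm holds its last target. There are 200 camera calls.

## Working session

There is one attempt and no reset: what is moved stays moved. The work goes in short steps, Python scripts to look and compute and a shell command to move; the robot and the scene stay as the last step left them, time stands still between calls to the robot, and variables do not carry over. Pictures are saved under pics/ and viewed, at most 14 in all, crops included, and the job is handed in when it is done.

```bash
mkdir -p pics; python3 - <<'E'
from rig import arm
import cv2, pickle
o=arm.observe(); print({k:(v if not hasattr(v,'round') else v.round(3) if hasattr(v,'shape') else v) for k,v in o.items()})
for n in("scene","top"):
    f=arm.grab_frame(n); pickle.dump(f,open(f"pics/{n}0.pkl","wb"))
    cv2.imwrite(f"pics/{n}0.png",cv2.resize(f["img"][...,::-1],(800,600),interpolation=cv2.INTER_CUBIC)); print(n,f["fovy"],f["cx"],f["cy"],f["R"],f["t"])
E
```

```text
{'time': 0.0, 'joint_positions': array([ 1.410e+00,  3.860e-01,  7.000e-03, -1.000e-03, -1.194e+00,
       -2.590e-01]), 'joint_vel': array([-0.   ,  0.002, -0.001, -0.   ,  0.   , -0.001]), 'effort': array([-0.0000e+00, -3.9067e+01,  1.8740e+01,  4.2200e+00,  1.1000e-02,
       -0.0000e+00]), 'tcp_pos': array([0.254, 0.57 , 0.221]), 'tcp_rot': array([[ 0.913, -0.408, -0.001],
       [-0.408, -0.913, -0.002],
       [ 0.   ,  0.002, -1.   ]]), 'force': array([ 0.245, -0.56 ,  0.2  ]), 'wrist_torque': array([-0.031, -0.009,  0.04 ]), 'gripper_force': 0.0, 'opening': 0.08711719873010258}
scene 47.30533579706289 253.52516366138758 190.0113841616766 [[ 0.78135189 -0.62404384  0.00764883]
 [-0.44944628 -0.57116076 -0.68685765]
 [ 0.432998    0.53323979 -0.72675172]] [-0.51719273  0.3124591   1.4694372 ]
top 51.709493304576654 254.87758373197423 189.0092111598374 [[ 0.00524671 -0.99998332  0.00241392]
 [-0.99176641 -0.00551244 -0.12794138]
 [ 0.12795256 -0.00172278 -0.99177879]] [-0.07774215  0.6262562   1.66189933]
```

View pics/scene0.png

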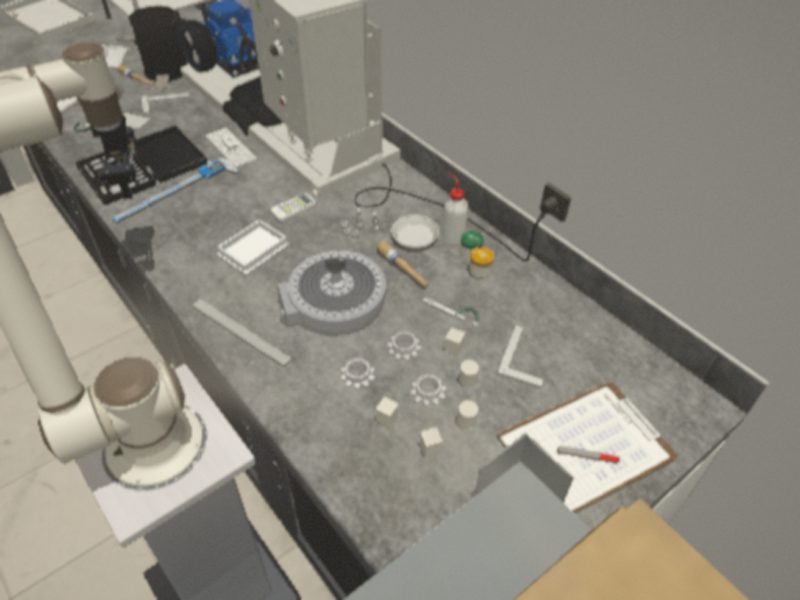

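View pics/top0.png

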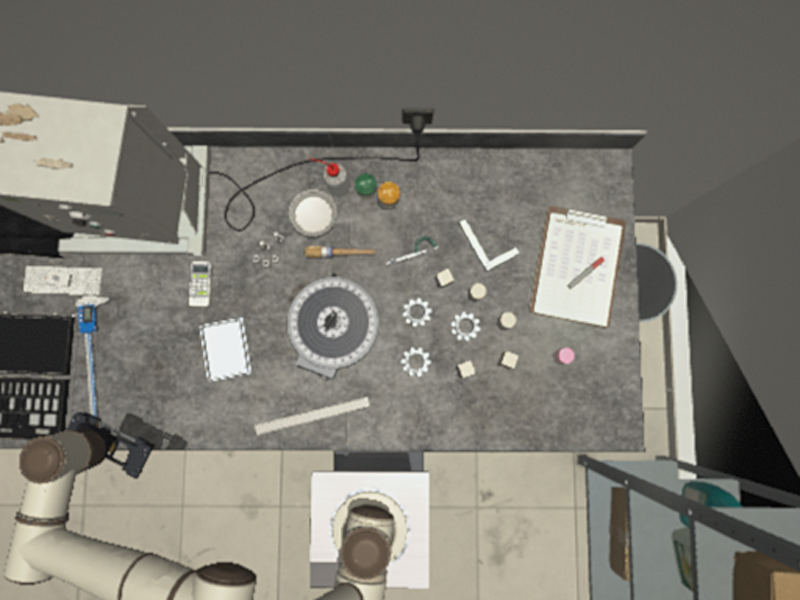

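Candidates in top0 (800x600 view):
- **Carriers:** (417,312), (465,326), (416,361).
- **Pale cylinders:** (478,291), (508,320). The pink look-alike at (567,355) is excluded.
- **Prisms:** (445,277), (466,369), (510,359).
- **Tray:** (225,348). The round dish at (313,213) is not it.
- **Machine:** (333,321).

Next I rectify close crops to check these.

```bash
cat > h.py <<'E'
import numpy as np, cv2, pickle
def K(f):
    F=192/np.tan(np.radians(f["fovy"]/2)); return np.array([[F,0,f["cx"]],[0,F,f["cy"]],[0,0,1]])
def proj(f,X):
    c=np.atleast_2d(X)@f["R"].T+f["t"]; q=c@K(f).T; return q[:,:2]/q[:,2:]
def plane(f,uv,z):   # pixel -> world on plane z
    uv=np.atleast_2d(uv); d=np.c_[uv,np.ones(len(uv))]@np.linalg.inv(K(f)).T@f["R"]; C=-f["R"].T@f["t"]
    return C+d*((z-C[2])/d[:,2])[:,None]
def rect(f,c,z,half,mm=1.0):   # overhead map: up=+x, left=+y
    n=int(2*half*1000/mm); i,j=np.mgrid[0:n,0:n]
    X=np.stack([c[0]+half-i*mm/1000,c[1]+half-j*mm/1000,np.full(i.shape,z)],-1).reshape(-1,3)
    p=proj(f,X).reshape(n,n,2).astype(np.float32)
    return cv2.remap(f["img"],p[...,0],p[...,1],cv2.INTER_CUBIC)
def grab(n,k=1):
    from rig import arm
    fs=[arm.grab_frame(n) for _ in range(k)]; f=fs[0]; f["img"]=np.mean([g["img"] for g in fs],0).astype(np.uint8); return f
E
python3 - <<'E'
from h import *
T=pickle.load(open("pics/top0.pkl","rb"));S=pickle.load(open("pics/scene0.pkl","rb"))
P={'lap':(333,321,.07),'c1':(417,312,.028),'c2':(465,326,.028),'c3':(416,361,.028),'cy1':(478,291,.05),'cy2':(508,320,.05),'p1':(445,277,.05),'p2':(466,369,.05),'p3':(510,359,.05),'tray':(225,348,.02)}
for k,(u,v,z) in P.items(): print(k,plane(T,(u*.64,v*.64),z).round(3))
l=plane(T,(333*.64,321*.64),.07)[0]
a=[cv2.resize(rect(f,l,.07,.14,.7),(400,400)) for f in(T,S)]
o=plane(T,(458*.64,322*.64),.02)[0]; print(o)
b=[cv2.resize(rect(f,o,.028,.16,.8),(400,400)) for f in(T,S)]
cv2.imwrite("pics/m1.png",np.hstack(a)[...,::-1]);cv2.imwrite("pics/o1.png",np.hstack(b)[...,::-1])
E
```

```text
lap [[0.552 0.101 0.07 ]]
c1 [[ 0.582 -0.126  0.028]]
c2 [[ 0.544 -0.259  0.028]]
c3 [[ 0.448 -0.124  0.028]]
cy1 [[ 0.639 -0.293  0.05 ]]
cy2 [[ 0.559 -0.373  0.05 ]]
p1 [[ 0.677 -0.202  0.05 ]]
p2 [[ 0.426 -0.258  0.05 ]]
p3 [[ 0.454 -0.377  0.05 ]]
tray [[0.481 0.401 0.02 ]]
[ 0.55576593 -0.24018084  0.02      ]
```

View pics/m1.png

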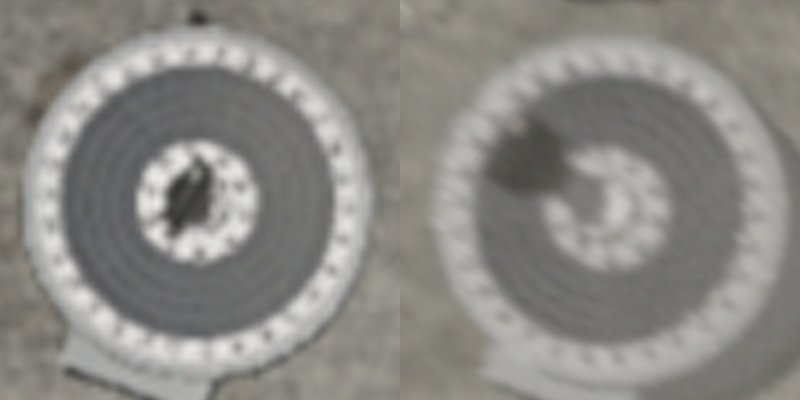

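View pics/o1.png

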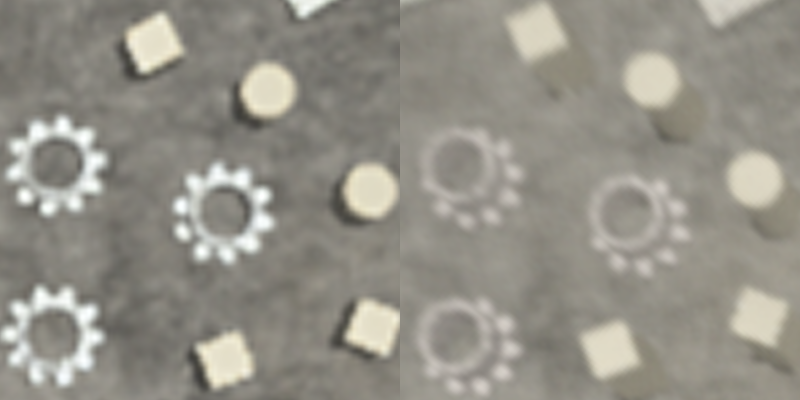

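m1 shows the machine disc centred near (197,205). Its panel points down-left at about (140,385) and the knob bar runs roughly up-right. o1 shows 3 carriers, 2 cylinders and 3 prisms, matching the list. Next I measure precisely.

```bash
cat > meas.py <<'E'
from h import *
T=grab("top",6);pickle.dump(T,open("pics/top1.pkl","wb"))
g=T["img"].astype(np.float32).mean(2)
samp=lambda X:cv2.remap(g,*[a.astype(np.float32) for a in proj(T,X).T[:,:,None]],cv2.INTER_CUBIC).ravel()
def ring(c,r,z,n=720):
    a=np.arange(n)*2*np.pi/n; return samp(np.c_[c[0]+r*np.cos(a),c[1]+r*np.sin(a),np.full(n,z)])
def har(c,r,z,k): 
    s=np.fft.fft(ring(c,r,z))[k]; return abs(s)/360,-np.degrees(np.angle(s))/k  # angle of bright maximum
from scipy.optimize import minimize
l=np.array([.552,.103])
f=lambda c:-sum(har(c,r,.068,30)[0] for r in(.103,.105,.107))
for z in(.06,.065,.07):
    f=lambda c:-sum(har(c,r,z,30)[0] for r in(.102,.105,.108))
    m=minimize(f,l,method="Nelder-Mead"); print("lap",z,m.x.round(4),-m.fun,[tuple(np.round(har(m.x,r,z,30),2)) for r in(.1,.105,.11)])
    print("  inner",[tuple(np.round(har(m.x,r,z,10),2)) for r in(.03,.033,.035,.038,.04)])
for n,c in dict(c1=(.582,-.126),c2=(.544,-.259),c3=(.448,-.124)).items():
    f=lambda c:-sum(har(c,r,.008,10)[0] for r in(.035,.0375,.04))
    m=minimize(f,c,method="Nelder-Mead",options=dict(initial_simplex=np.array([c,c,c])+[[0,0],[.004,0],[0,.004]])); print(n,m.x.round(4),har(m.x,.0375,.008,10))
hsv=T["img"].astype(int); 
b=((hsv.min(2)>165)).astype(np.uint8)
for n,(x,y) in dict(cy1=(.639,-.293),cy2=(.559,-.373),p1=(.677,-.202),p2=(.426,-.258),p3=(.454,-.377)).items():
    R=cv2.cvtColor(rect(T,(x,y),.05,.04,.25),cv2.COLOR_RGB2GRAY); _,B=cv2.threshold(R,165,255,0)
    cs=max(cv2.findContours(B,0,2)[0],key=cv2.contourArea); (u,v),wh,a=cv2.minAreaRect(cs)
    u,v=np.array([1,1])*(u,v); 
    print(n,(x+.04-v*.00025).round(4),(y+.04-u*.00025).round(4),np.array(wh)*.25,"edge angle world",(90-0-a)%90 )
l=(.552,.101)
w=np.stack([ring(l,r,.068,800) for r in np.arange(.125,.02,-.0005)])
cv2.imwrite("pics/polar.png",cv2.resize(w,(800,420)))
cv2.imwrite("pics/panel.png",rect(T,(.5,.12),.05,.15,.5)[...,::-1])
t=rect(T,(.481,.401),.028,.1,.5); cv2.imwrite("pics/tray.png",t[...,::-1])
_,B=cv2.threshold(cv2.cvtColor(t,cv2.COLOR_RGB2GRAY),185,255,0); cs=max(cv2.findContours(B,0,2)[0],key=cv2.contourArea);(u,v),wh,a=cv2.minAreaRect(cs);print("tray",.581-v*.0005,.501-u*.0005,np.array(wh)*.5,a)
E
python3 meas.py; python3 - <<'E'
import cv2,numpy as np
a=cv2.imread("pics/polar.png");b=cv2.imread("pics/panel.png")
cv2.imwrite("pics/pp.png",cv2.resize(np.vstack([a,np.hstack([cv2.resize(b,(400,400))[220:400],cv2.resize(cv2.imread("pics/tray.png"),(400,400))[110:290]])]),(800,600)))
E
```

```text
lap 0.06 [0.5517 0.1036] 62.98068618774414 [(np.float32(16.33), np.float32(-2.42)), (np.float32(23.77), np.float32(-2.56)), (np.float32(12.4), np.float32(-2.53))]
  inner [(np.float32(19.01), np.float32(-16.24)), (np.float32(25.86), np.float32(-15.43)), (np.float32(27.88), np.float32(-14.88)), (np.float32(24.25), np.float32(-14.16)), (np.float32(19.63), np.float32(-14.03))]
lap 0.065 [0.5513 0.103 ] 62.400814056396484 [(np.float32(17.15), np.float32(-2.42)), (np.float32(23.52), np.float32(-2.56)), (np.float32(11.49), np.float32(-2.52))]
  inner [(np.float32(19.32), np.float32(-16.21)), (np.float32(26.0), np.float32(-15.41)), (np.float32(27.76), np.float32(-14.85)), (np.float32(24.01), np.float32(-14.14)), (np.float32(19.2), np.float32(-14.02))]
lap 0.07 [0.5509 0.1025] 61.66547393798828 [(np.float32(17.92), np.float32(-2.42)), (np.float32(23.18), np.float32(-2.56)), (np.float32(10.65), np.float32(-2.5))]
  inner [(np.float32(19.67), np.float32(-16.17)), (np.float32(26.09), np.float32(-15.37)), (np.float32(27.71), np.float32(-14.82)), (np.float32(23.85), np.float32(-14.11)), (np.float32(18.89), np.float32(-14.0))]
c1 [ 0.5853 -0.1253] (np.float32(57.353306), np.float32(-9.286657))
c2 [ 0.5468 -0.2605] (np.float32(56.28151), np.float32(7.031846))
c3 [ 0.4482 -0.1225] (np.float32(57.114685), np.float32(15.548503))
cy1 0.6408 -0.2918 [42.06253815 42.87223434] edge angle world 41.63353729248047
cy2 0.5617 -0.3723 [42.60318375 41.36574554] edge angle world 45.0
p1 0.6786 -0.2007 [37.49183273 39.5795784 ] edge angle world 27.255329132080078
p2 0.4284 -0.259 [40.24053574 39.15050888] edge angle world 22.44275665283203
p3 0.4543 -0.3757 [37.78900528 38.34609222] edge angle world 68.19859313964844
tray 0.4793330917358398 0.39559795379638674 [158.98754883 112.42712402] 78.967529296875[ WARN:0@3.859] global loadsave.cpp:1063 imwrite_ Unsupported depth image for selected encoder is fallbacked to CV_8U.
```

View pics/pp.png

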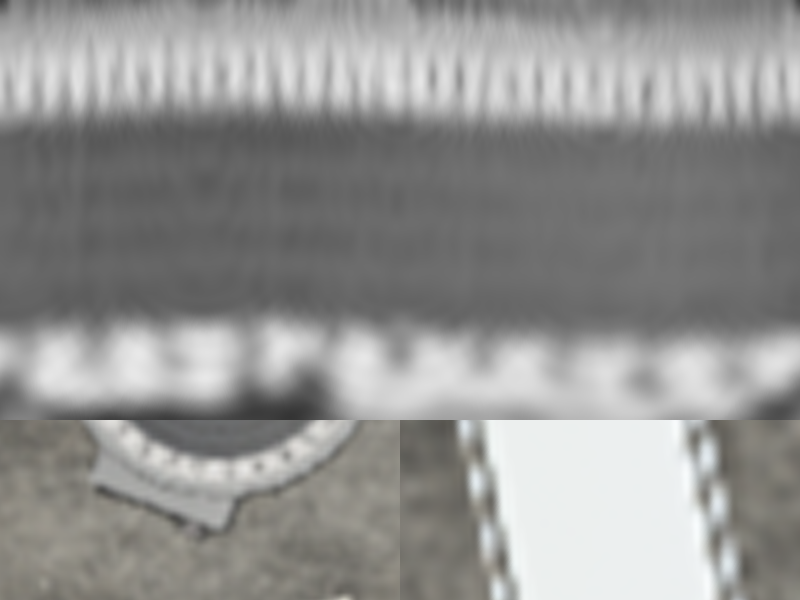

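pp shows the polar ring with alternating bright and dark pin marks (rows 45-115), the panel's front edge from about (95,487) to (220,530), and the tray. The bright/dark phase is ambiguous by 6°, so I fit the panel edge to resolve it.

```bash
python3 - <<'E'
from h import *
T=pickle.load(open("pics/top1.pkl","rb"));S=pickle.load(open("pics/scene0.pkl","rb"))
l=np.array([.5513,.103])
from scipy.optimize import minimize
for nm,f in(("top",T),("scene",S)):
  g=f["img"].astype(np.float32).mean(2)
  for z in (.03,.045):
    def prof(th,d):  # mean brightness along line perpendicular to -x at distance d
        a=np.radians(th); e=np.array([np.cos(a),np.sin(a)]);n=np.array([-e[1],e[0]]); s=np.linspace(-.042,.042,60)
        X=l-d*e+s[:,None]*n; p=proj(f,np.c_[X,np.full(60,z)]).astype(np.float32)
        return cv2.remap(g,p[:,:1].copy(),p[:,1:].copy(),cv2.INTER_CUBIC).mean()
    ds=np.arange(.128,.165,.001)
    res=[]
    for th in np.arange(-30,-8,.5):
        P=np.array([prof(th,d) for d in ds]); G=np.convolve(P,[1,1,0,-1,-1],'valid'); res.append((abs(G).max(),th,ds[abs(G).argmax()+2]))
    print(nm,z,[tuple(np.round(r,3)) for r in sorted(res)[-4:]])
# side-by-side symmetrical: knob top principal axis
R=[cv2.resize(rect(f,(l[0]-.05,l[1]+.02),.05,.11,.55),(400,400)) for f in(T,S)]+[]
Q=[cv2.resize(rect(f,l,z,.05,.25),(400,400)) for f,z in((T,.14),(S,.14))]
cv2.imwrite("pics/mk.png",np.hstack([R[0],Q[0]])[...,::-1])
E
```

```text
top 0.03 [(np.float64(65.835), np.float64(-22.0), np.float64(0.14)), (np.float64(66.374), np.float64(-20.5), np.float64(0.14)), (np.float64(66.463), np.float64(-21.0), np.float64(0.14)), (np.float64(67.284), np.float64(-21.5), np.float64(0.14))]
top 0.045 [(np.float64(66.964), np.float64(-22.0), np.float64(0.14)), (np.float64(67.385), np.float64(-20.5), np.float64(0.14)), (np.float64(67.442), np.float64(-21.0), np.float64(0.14)), (np.float64(67.568), np.float64(-21.5), np.float64(0.14))]
scene 0.03 [(np.float64(39.947), np.float64(-19.5), np.float64(0.139)), (np.float64(40.026), np.float64(-21.0), np.float64(0.14)), (np.float64(40.17), np.float64(-20.5), np.float64(0.139)), (np.float64(40.222), np.float64(-20.0), np.float64(0.139))]
scene 0.045 [(np.float64(43.401), np.float64(-21.5), np.float64(0.141)), (np.float64(43.477), np.float64(-20.0), np.float64(0.141)), (np.float64(43.611), np.float64(-21.0), np.float64(0.141)), (np.float64(43.658), np.float64(-20.5), np.float64(0.141))]
```

View pics/mk.png

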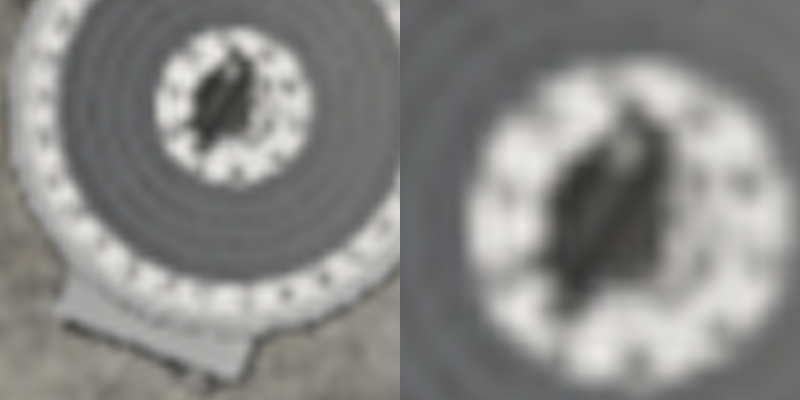

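The panel edge gives an axis angle of about -20.5°, which matches the dark dots, so the pins are dark on a light ring and lap +x is at about -20.5°. I'll write a move planner, then grip the knob gently to refine the centre and the wheel angle.

```bash
cat > pl.py <<'E'
# python3 pl.py x y z thy_deg(mod 180) : prints tool-axis shift (cm) and turn to go there, and updates nothing
import sys,numpy as np
from rig import arm
def go(x,y,z,th,frm=None,mod=180):
    if frm is None:
        o=arm.observe();p=np.array(o["tcp_pos"]);yy=o["tcp_rot"][:,1];t0=np.degrees(np.arctan2(yy[1],yy[0]))
    else: p=np.array(frm[:3]);t0=frm[3]
    d=(th-t0+mod/2)%mod-mod/2
    a=np.radians(t0); yh=np.array([np.cos(a),np.sin(a)]); xh=np.array([-yh[1],yh[0]])
    D=np.array([x,y,z])-p
    s=np.array([D[:2]@xh,D[:2]@yh,-D[2]])*100
    j6=t0+d+180-np.degrees(np.arctan2(y,x)); j6=(j6+180)%360-180
    print("shift",s.round(2),"rz",round(-np.radians(d),3),"| rows>=",int(np.ceil(max(np.linalg.norm(s)/5,abs(d)/8.59))),"end th",round(t0+d,1),"j6",round(j6),"from",p.round(4),round(t0,2))
    return x,y,z,t0+d
if __name__=="__main__":
    v=list(map(float,sys.argv[1:])); f=None
    for i in range(0,len(v),4): f=go(*v[i:i+4],frm=f)
E
python3 pl.py .5513 .103 .20 -121  .5513 .103 .118 -121
```

```text
shift [46.15 30.61  2.24] rz 0.121 | rows>= 12 end th -121.0 j6 48 from [0.2547 0.5706 0.2224] -114.06
shift [0.  0.  8.2] rz -0.0 | rows>= 2 end th -121.0 j6 48 from [0.5513 0.103  0.2   ] -121.0
```

```bash
python3 -m jog '[[0,23,15.3,1.1,0,0,0.06],[0,23,15.3,1.1,0,0,0.06],[0,23,15.3,1.1,0,0,0.06],[0,23,15.3,1.1,0,0,0.06],[0,23,15.3,1.1,0,0,0.06],[0,23,15.3,1.1,0,0,0.06],[0,23,15.3,1.1,0,0,0.06],[0,23,15.3,1.1,0,0,0.06]]'; python3 pl.py .5513 .103 .20 -121  .5513 .103 .118 -121
```

```text
time: 1.2
tcp_pos: [0.4027, 0.337, 0.2118]
tcp_rot: [[0.886, -0.463, 0.0], [-0.463, -0.886, 0.001], [0.0, -0.001, -1.0]]
force: [0.2, 0.4, 0.1]
opening: 0.0868
gripper_force: 0.0
shift [24.   13.87  1.18] rz 0.06 | rows>= 6 end th -121.0 j6 48 from [0.4027 0.337  0.2118] -117.56
shift [0.  0.  8.2] rz -0.0 | rows>= 2 end th -121.0 j6 48 from [0.5513 0.103  0.2   ] -121.0
```

```bash
python3 -m jog '[[0,24,13.9,1.2,0,0,0.06],[0,24,13.9,1.2,0,0,0.06],[0,24,13.9,1.2,0,0,0.06],[0,24,13.9,1.2,0,0,0.06],[0,24,13.9,1.2,0,0,0.06],[0,24,13.9,1.2,0,0,0.06],[0,24,13.9,1.2,0,0,0.06],[0,24,13.9,1.2,0,0,0.06]]' 5 | head -2;  python3 -m jog '[[0,0,0,4,0,0,0],[0,0,0,8.2,0,0,0],[0,0,0,8.2,0,0,0],[0.5,0,0,8.2,0,0,0],[1,0,0,8.2,0,0,0],[1,0,0,8.2,0,0,0],[1,0,0,8.2,0,0,0],[1,0,0,8.2,0,0,0]]' 4;python3 -m jog '[[1,0,0,0,0,0,0],[1,0,0,0,0,0,0],[1,0,0,0,0,0,0],[1,0,0,0,0,0,0],[1,0,0,0,0,0,0],[1,0,0,0,0,0,0]]'; python3 -c "
from rig import arm;o=arm.observe();print(o['wrist_torque'],o['tcp_rot'][:,1]@o['force'])"
```

```text
time: 2.0
tcp_pos: [0.5512, 0.1039, 0.1992]
time: 2.8
tcp_pos: [0.5515, 0.1034, 0.1186]
tcp_rot: [[0.858, -0.514, 0.002], [-0.514, -0.858, 0.001], [0.001, -0.002, -1.0]]
force: [0.2, -0.2, -0.5]
opening: 0.0551
gripper_force: 0.0
time: 3.4
tcp_pos: [0.5517, 0.1041, 0.1175]
tcp_rot: [[0.858, -0.514, 0.001], [-0.514, -0.858, 0.002], [0.0, -0.002, -1.0]]
force: [0.7, 3.1, -1.5]
opening: 0.0136
gripper_force: 4.0
[ 1.0480515  -0.22763134 -0.02729925] -2.974820531353893
```

```bash
for i in 1 2 3; do python3 -m jog '[[1,0,-0.05,0,0,0,0],[1,0,-0.05,0,0,0,0],[1,0,-0.05,0,0,0,0]]' >/dev/null; python3 -c "
from rig import arm;o=arm.observe();print(o['tcp_pos'],o['opening'],o['gripper_force'],o['wrist_torque'][2],o['tcp_rot'][:,1]@o['force'],o['tcp_rot'][:,1])"; done
```

```text
[0.55162679 0.10409956 0.11750074] 0.014140528199290929 3.9902247600184637 -0.015829751975785518 -3.8217648730881044 [-0.51388715 -0.85785723 -0.00097912]
[0.5516424  0.10407842 0.11751031] 0.01409443015397726 3.9911084255436435 -0.006800838268763449 -3.3792172963497538 [-5.14012310e-01 -8.57782795e-01 -1.48810563e-04]
[0.55164194 0.10410589 0.1175094 ] 0.01381665120464455 3.9925960784603376 0.04828421763127913 -0.4044603859159904 [-5.14109488e-01 -8.57724217e-01  7.75359522e-04]
```

```bash
python3 -m jog '[[0,0,0,0,0,0,0],[0,0,0,0,0,0,0],[0,0,0,0,0,0,0],[0,0,0,0,0,0,0],[0,0,0,0,0,0,0],[0,0,0,0,0,0,0.15],[0,0,0,0,0,0,0.3],[0,0,0,0,0,0,0.45]]' | grep -E 'open'
python3 -m jog '[[0,0,0,0,0,0,0.15],[0,0,0,0,0,0,0.3],[0,0,0,0,0,0,0.45],[0,0,0,0,0,0,0.6],[0,0,0,0,0,0,0.75],[0,0,0,0,0,0,0.9],[0,0,0,0,0,0,1.05],[0,0,0,0,0,0,1.12]]' | grep -E 'tcp'
python3 -m jog '[[1,0,0,0,0,0,0],[1,0,0,0,0,0,0],[1,0,0,0,0,0,0],[1,0,0,0,0,0,0],[1,0,0,0,0,0,0],[1,0,0,0,0,0,0],[1,0,0,0,0,0,0],[1,0,0,0,0,0,0]]'
 python3 -c "
from rig import arm;o=arm.observe();print(o['wrist_torque'],o['tcp_pos'],o['tcp_rot'][:,1]@o['force'])"
```

```text
opening: 0.0701
tcp_pos: [0.5519, 0.1044, 0.1176]
tcp_rot: [[-0.517, -0.856, -0.0], [-0.856, 0.517, -0.0], [0.0, 0.0, -1.0]]
time: 6.7
tcp_pos: [0.5532, 0.1039, 0.1175]
tcp_rot: [[-0.513, -0.858, 0.002], [-0.858, 0.513, -0.001], [-0.001, -0.002, -1.0]]
force: [3.6, -3.6, -3.1]
opening: 0.05
gripper_force: 4.0
[-0.85205233 -1.33099723  0.03151889] [0.55322588 0.1038993  0.11753958] -4.937250769796321
```

```bash
for i in 1 2 3; do python3 -m jog '[[1,0,-0.08,0,0,0,0],[1,0,-0.08,0,0,0,0],[1,0,-0.08,0,0,0,0],[1,0,-0.08,0,0,0,0]]' >/dev/null; python3 -c "
from rig import arm;o=arm.observe();print(o['tcp_pos'],o['opening'],o['gripper_force'],o['wrist_torque'][2],o['tcp_rot'][:,1]@o['force'],o['tcp_rot'][:,1])"; done
```

```text
[0.55320761 0.10389006 0.11757066] 0.04970289467667819 4.000354864517703 -0.04079504930998855 -5.680059507252382 [-0.85834016  0.5130797  -0.00117891]
[0.55314882 0.10377143 0.11766437] 0.049561589544965916 3.968435424612835 -0.007267957450881795 -3.94049982029694 [-8.58316307e-01  5.13120954e-01  6.21163312e-05]
[0.55320132 0.10363488 0.11760811] 0.05041442413099108 3.9973349450156093 0.01146488785781916 4.527677382961667 [-0.85818344  0.51334142  0.00132892]
```

Knob grips give the lap centre at (0.5532, 0.1037). The camera offset is about +1.9, +0.7 mm, the bar is at -30.9°, and so w ≈ -10.3°. Slots are p = -2.6, 114.4 and 240.4. Next, carrier 1.

```bash
python3 -m jog '[[0,0,0,0,0,0,0],[0,0,0,0,0,0,0],[0,0,0,0,0,0,0],[0,0,0,0,0,0,0],[0,0,0,-4,0,0,0],[0,0,0,-8,0,0,0],[0,0,0,-8,0,0,0]]' 15|head -2; python3 pl.py .5872 -.1246 .12 62.7 .5872 -.1246 .0125 62.7 .5872 -.1246 .16 62.7  .6176 .0762 .16 74.65 .6176 .0762 .085 74.65 .6176 .0762 .0725 74.65
```

```text
time: 8.6
tcp_pos: [0.5576, 0.1041, 0.2038]
shift [ 18.12 -14.25   8.38] rz 1.509 | rows>= 11 end th 62.7 j6 -105 from [0.5576 0.1041 0.2038] 149.18
shift [ 0.    0.   10.75] rz -0.0 | rows>= 3 end th 62.7 j6 -105 from [ 0.5872 -0.1246  0.12  ] 62.7
shift [  0.     0.   -14.75] rz -0.0 | rows>= 3 end th 62.7 j6 -105 from [ 0.5872 -0.1246  0.0125] 62.7
shift [ 6.51 19.24 -0.  ] rz -0.209 | rows>= 5 end th 74.6 j6 -112 from [ 0.5872 -0.1246  0.16  ] 62.7
shift [0.  0.  7.5] rz -0.0 | rows>= 2 end th 74.6 j6 -112 from [0.6176 0.0762 0.16  ] 74.65
shift [0.   0.   1.25] rz -0.0 | rows>= 1 end th 74.6 j6 -112 from [0.6176 0.0762 0.085 ] 74.65
```

```bash
python3 -m jog '[[0,2,-1.5,0,0,0,0.15],[0,4,-3,0,0,0,0.3],[0,6,-4.7,0,0,0,0.45],[0,8,-6.3,0,0,0,0.6],[0,10,-7.9,0,0,0,0.75],[0,12,-9.4,0,0,0,0.9],[0,14,-11,0,0,0,1.05],[0,14,-11,0,0,0,1.05]]' 15|head -2; python3 pl.py .5872 -.1246 .12 62.7
```

```text
time: 9.4
tcp_pos: [0.5764, -0.0759, 0.1969]
shift [-1.19 -4.85  7.69] rz 0.453 | rows>= 4 end th 62.7 j6 -105 from [ 0.5764 -0.0759  0.1969] 88.68
```

```bash
python3 - <<'E'
from h import *
f=grab("top");cv2.imwrite("pics/chk1.png",cv2.resize(f["img"][170:260,160:360,::-1],(800,360),interpolation=cv2.INTER_CUBIC))
E
python3 -m jog '[[0,-0.5,-2,3,0,0,0.15],[0,-1,-4,6,0,0,0.3],[0,-1.2,-4.85,7.7,0,0,0.453],[0,-1.2,-4.85,7.7,0,0,0.453],[0,-1.2,-4.85,7.7,0,0,0.453],[0,-1.2,-4.85,7.7,0,0,0.453]]' |head -2; python3 pl.py .5872 -.1246 .0125 62.7
```

```text
time: 10.05
tcp_pos: [0.5886, -0.1212, 0.1221]
shift [-0.03 -0.36 10.96] rz 0.009 | rows>= 3 end th 62.7 j6 -105 from [ 0.5886 -0.1212  0.1221] 63.23
```

```bash
python3 -m jog '[[0,0,-0.3,4,0,0,0],[0,0,-0.3,8,0,0,0],[0,0,-0.3,10,0,0,0],[0,0,-0.3,10.9,0,0,0],[0,0,-0.3,10.9,0,0,0]]' |head -2; python3 -m jog '[[1,0,0,0,0,0,0],[1,0,0,0,0,0,0],[1,0,0,0,0,0,0],[1,0,0,0,0,0,0],[1,0,0,0,0,0,0],[1,0,0,0,0,0,0],[1,0,0,0,0,0,0]]' 15;  python3 pl.py .5872 -.1246 .16 62.7
```

```text
time: 10.55
tcp_pos: [0.5865, -0.1242, 0.0116]
time: 11.25
tcp_pos: [0.5864, -0.1249, 0.0121]
tcp_rot: [[-0.891, 0.454, 0.0], [0.454, 0.891, -0.0], [-0.0, -0.0, -1.0]]
force: [-0.3, -0.2, 3.9]
opening: 0.0557
gripper_force: 15.0
shift [ -0.06   0.06 -14.79] rz 0.005 | rows>= 3 end th 62.7 j6 -105 from [ 0.5864 -0.1249  0.0121] 63.01
```

```bash
python3 -m jog '[[1,0,0,-3,0,0,0],[1,0,0,-7,0,0,0],[1,0,0,-11,0,0,0],[1,0,0,-14.8,0,0,0],[1,0,0,-14.8,0,0,0]]' |head -2; python3 -m jog '[[1,1.6,4.8,0,0,0,-0.05],[1,3.2,9.6,0,0,0,-0.1],[1,4.8,14.4,0,0,0,-0.15],[1,6.4,18.8,0,0,0,-0.2],[1,6.4,18.8,0,0,0,-0.2],[1,6.4,18.8,0,0,0,-0.2],[1,6.4,18.8,0,0,0,-0.2]]';  python3 pl.py .6170 .0764 .084 74.65
```

```text
time: 11.75
tcp_pos: [0.5898, -0.125, 0.1656]
time: 12.45
tcp_pos: [0.6139, 0.0711, 0.1585]
tcp_rot: [[-0.963, 0.269, -0.002], [0.269, 0.963, -0.001], [0.002, -0.001, -1.0]]
force: [0.1, 0.2, -1.2]
opening: 0.0556
gripper_force: 15.0
shift [-0.16  0.59  7.45] rz -0.004 | rows>= 2 end th 74.6 j6 -112 from [0.6139 0.0711 0.1585] 74.41
```

```bash
python3 -m jog '[[1,-0.1,0.5,3,0,0,0],[1,-0.15,0.6,6,0,0,0],[1,-0.15,0.6,7.4,0,0,0],[1,-0.15,0.6,7.4,0,0,0],[1,-0.15,0.6,7.4,0,0,0],[1,-0.15,0.6,7.4,0,0,0]]';  python3 pl.py .6170 .0764 .072 74.65
```

```text
time: 13.05
tcp_pos: [0.6188, 0.0771, 0.0873]
tcp_rot: [[-0.963, 0.268, 0.003], [0.268, 0.963, 0.001], [-0.003, 0.002, -1.0]]
force: [0.1, -0.1, -0.9]
opening: 0.056
gripper_force: 15.0
shift [ 0.16 -0.11  1.53] rz -0.004 | rows>= 1 end th 74.6 j6 -112 from [0.6188 0.0771 0.0873] 74.44
```

```bash
for i in 1 2 3; do python3 -m jog '[[1,0,0,0,0,0,0],[1,0,0,0,0,0,0]]'|grep tcp_pos; done; python3 pl.py .6170 .0764 .072 74.65
```

```text
tcp_pos: [0.6181, 0.0773, 0.0867]
tcp_pos: [0.6177, 0.0773, 0.0859]
tcp_pos: [0.6176, 0.0772, 0.0856]
shift [ 0.03 -0.09  1.36] rz -0.003 | rows>= 1 end th 74.6 j6 -112 from [0.6176 0.0772 0.0856] 74.46
```

```bash
python3 -m jog '[[1,0.05,-0.09,0.3,0,0,0],[1,0.05,-0.09,0.5,0,0,0],[1,0.05,-0.09,0.7,0,0,0],[1,0.05,-0.09,0.8,0,0,0],[1,0.05,-0.09,0.8,0,0,0]]'|grep -E 'pos|force'; python3 -m jog '[[1,0,0,0.2,0,0,0],[1,0,0,0.4,0,0,0],[1,0,0,0.5,0,0,0],[1,0,0,0.5,0,0,0],[1,0,0,0.5,0,0,0]]'|grep -E 'pos|force'
```

```text
tcp_pos: [0.6168, 0.0764, 0.0772]
force: [0.7, 0.4, -1.6]
gripper_force: 15.0
tcp_pos: [0.6168, 0.0764, 0.0725]
force: [0.3, -0.9, -2.1]
gripper_force: 15.0
```

```bash
python3 -m jog '[[0,0,0,0,0,0,0],[0,0,0,0,0,0,0],[0,0,0,0,0,0,0],[0,0,0,-2,0,0,0],[0,0,0,-6,0,0,0],[0,0,0,-9,0,0,0],[0,0,0,-9,0,0,0]]'|grep -E 'pos|open'; python3 pl.py .4501 -.1218 .16 123.55 .4501 -.1218 .0125 123.55
```

```text
tcp_pos: [0.62, 0.0772, 0.1684]
opening: 0.0867
shift [ 11.07 -23.72   0.84] rz -0.856 | rows>= 6 end th 123.6 j6 -41 from [0.62   0.0772 0.1684] 74.52
shift [ 0.    0.   14.75] rz -0.0 | rows>= 3 end th 123.6 j6 -41 from [ 0.4501 -0.1218  0.16  ] 123.55
```

```bash
python3 -m jog '[[0,1.8,-4,0,0,0,-0.14],[0,3.6,-8,0,0,0,-0.28],[0,5.4,-12,0,0,0,-0.42],[0,7.2,-16,0,0,0,-0.56],[0,9,-20,0,0,0,-0.7],[0,11,-23.6,0,0,0,-0.856],[0,11,-23.6,0,0,0,-0.856],[0,11,-23.6,0,0,0,-0.856]]'|grep -E 'pos|open';python3 -m jog '[[0,0,0,5,0,0,0],[0,0,0,9,0,0,0],[0,0,0,11,0,0,0],[0,0,0,11,0,0,0],[0,0,0,11,0,0,0],[0,0,0,11,0,0,0],[0,0,0,11,0,0,0]]'|grep -E 'pos|open'; python3 pl.py .4501 -.1218 .0125 123.55
```

```text
tcp_pos: [0.4472, -0.122, 0.1626]
opening: 0.0873
tcp_pos: [0.449, -0.1212, 0.0539]
opening: 0.0871
shift [-0.06 -0.11  4.14] rz -0.0 | rows>= 1 end th 123.6 j6 -41 from [ 0.449  -0.1212  0.0539] 123.53
```

```bash
python3 -m jog '[[0,-0.1,-0.1,3,0,0,0],[0,-0.1,-0.1,4,0,0,0],[0,-0.1,-0.1,4,0,0,0],[1,-0.1,-0.1,4,0,0,0],[1,-0.1,-0.1,4,0,0,0],[1,-0.1,-0.1,4,0,0,0],[1,-0.1,-0.1,4,0,0,0],[1,-0.1,-0.1,4,0,0,0]]' 15|head -2; python3 -m jog '[[1,0,0,0,0,0,0],[1,0,0,0,0,0,0]]' ;  python3 pl.py .4501 -.1218 .16 123.55 .4995 .0588 .16 128.65
```

```text
time: 17.65
tcp_pos: [0.4493, -0.1217, 0.0129]
time: 17.85
tcp_pos: [0.4493, -0.1218, 0.0129]
tcp_rot: [[-0.834, -0.552, 0.001], [-0.552, 0.834, -0.0], [-0.0, -0.0, -1.0]]
force: [-0.5, 1.3, 3.5]
opening: 0.0557
gripper_force: 15.0
shift [ -0.06  -0.05 -14.71] rz -0.001 | rows>= 3 end th 123.6 j6 -41 from [ 0.4493 -0.1218  0.0129] 123.52
shift [-14.1   12.32  -0.  ] rz -0.089 | rows>= 4 end th 128.6 j6 -58 from [ 0.4501 -0.1218  0.16  ] 123.55
```

```bash
python3 -m jog '[[1,0,0,-3,0,0,0],[1,0,0,-7,0,0,0],[1,0,0,-11,0,0,0],[1,-3,2.5,-13.5,0,0,-0.02],[1,-6.5,5.6,-14.7,0,0,-0.05],[1,-10,8.7,-14.7,0,0,-0.09],[1,-13.5,11.8,-14.7,0,0,-0.09],[1,-14.1,12.3,-14.7,0,0,-0.09]]' |head -2; python3 -m jog '[[1,0,0,0,0,0,0],[1,0,0,3,0,0,0],[1,0,0,6,0,0,0],[1,0,0,7.2,0,0,0],[1,0,0,7.2,0,0,0],[1,0,0,7.2,0,0,0],[1,0,0,7.2,0,0,0],[1,0,0,7.2,0,0,0]]';python3 -m jog '[[1,0,0,0,0,0,0],[1,0,0,0,0,0,0],[1,0,0,0,0,0,0],[1,0,0,0,0,0,0]]'|grep pos;  python3 pl.py .4990 .0584 .0725 128.65
```

```text
time: 18.65
tcp_pos: [0.4999, 0.0625, 0.1593]
time: 19.45
tcp_pos: [0.4993, 0.0586, 0.0886]
tcp_rot: [[-0.781, -0.624, 0.002], [-0.624, 0.781, 0.001], [-0.002, -0.001, -1.0]]
force: [1.0, 0.2, -1.3]
opening: 0.0563
gripper_force: 15.0
tcp_pos: [0.4988, 0.0587, 0.0876]
shift [ 0.   -0.04  1.51] rz 0.0 | rows>= 1 end th 128.6 j6 -58 from [0.4988 0.0587 0.0876] 128.67
```

```bash
python3 -m jog '[[1,0,-0.03,0.4,0,0,0],[1,0,-0.03,0.7,0,0,0],[1,0,-0.03,1,0,0,0],[1,0,-0.03,1,0,0,0],[1,0,-0.03,1,0,0,0]]'|grep -E 'pos|force'; python3 -m jog '[[1,0,0,0.2,0,0,0],[1,0,0,0.4,0,0,0],[1,0,0,0.5,0,0,0],[1,0,0,0.5,0,0,0],[1,0,0,0.5,0,0,0]]'|grep -E 'pos|force'
```

```text
tcp_pos: [0.4991, 0.0584, 0.0774]
force: [0.5, 0.3, -1.9]
gripper_force: 15.0
tcp_pos: [0.4991, 0.0585, 0.0729]
force: [-1.2, -0.5, 2.6]
gripper_force: 15.0
```

```bash
python3 -m jog '[[0,0,0,0,0,0,0],[0,0,0,0,0,0,0],[0,0,0,0,0,0,0],[0,0,0,-2,0,0,0],[0,0,0,-6,0,0,0],[0,0,0,-9,0,0,0],[0,0,0,-9,0,0,0]]'|grep -E 'pos|open'; python3 pl.py .5487 -.2598 .16 151.03
```

```text
tcp_pos: [0.5017, 0.0593, 0.1669]
opening: 0.0867
shift [ 16.29 -27.84   0.69] rz -0.39 | rows>= 7 end th 151.0 j6 -4 from [0.5017 0.0593 0.1669] 128.71
```

```bash
python3 -m jog '[[0,2.4,-4.1,0,0,0,-0.07],[0,4.8,-8.2,0,0,0,-0.14],[0,7.2,-12.3,0,0,0,-0.2],[0,9.6,-16.4,0,0,0,-0.26],[0,12,-20.5,0,0,0,-0.32],[0,14.4,-24.6,0,0,0,-0.39],[0,16.2,-28,0,0,0,-0.39],[0,16.2,-28,0,0,0,-0.39]]'|grep -E 'pos|open';python3 -m jog '[[0,0,0,5,0,0,0],[0,0,0,9,0,0,0],[0,0,0,11,0,0,0],[0,0,0,11,0,0,0],[0,0,0,11,0,0,0],[0,0,0,11,0,0,0],[0,0,0,11,0,0,0]]'|grep -E 'pos|open'; python3 pl.py .5487 -.2598 .0125 151.03
```

```text
tcp_pos: [0.5471, -0.2653, 0.1607]
opening: 0.0872
tcp_pos: [0.5485, -0.2615, 0.0544]
opening: 0.0866
shift [-0.16  0.06  4.19] rz 0.0 | rows>= 1 end th 151.0 j6 -4 from [ 0.5485 -0.2615  0.0544] 151.03
```

```bash
python3 -m jog '[[0,-0.1,0,3,0,0,0],[0,-0.1,0,4,0,0,0],[0,-0.1,0,4,0,0,0],[1,-0.1,0,4,0,0,0],[1,-0.1,0,4,0,0,0],[1,-0.1,0,4,0,0,0],[1,-0.1,0,4,0,0,0],[1,-0.1,0,4,0,0,0]]' 15|head -2; python3 -m jog '[[1,0,0,0,0,0,0],[1,0,0,0,0,0,0]]' ;  python3 pl.py .5487 -.2598 .16 151.03 .5485 .1735 .16 164.65
```

```text
time: 23.85
tcp_pos: [0.548, -0.2606, 0.013]
time: 24.05
tcp_pos: [0.548, -0.2606, 0.013]
tcp_rot: [[-0.485, -0.875, 0.0], [-0.875, 0.485, -0.0], [0.0, -0.0, -1.0]]
force: [-0.3, 0.2, 3.2]
opening: 0.0561
gripper_force: 15.0
shift [ -0.1   -0.03 -14.7 ] rz -0.0 | rows>= 3 end th 151.0 j6 -4 from [ 0.548  -0.2606  0.013 ] 151.01
shift [-37.9  21.   -0. ] rz -0.238 | rows>= 9 end th 164.6 j6 -33 from [ 0.5487 -0.2598  0.16  ] 151.03
```

```bash
python3 -m jog '[[1,0,0,-3,0,0,0],[1,0,0,-7,0,0,0],[1,0,0,-11,0,0,0],[1,-3,1.6,-15,0,0,-0.02],[1,-7.2,4,-18,0,0,-0.05],[1,-11.4,6.3,-18,0,0,-0.09],[1,-15.6,8.6,-18,0,0,-0.13],[1,-19.8,11,-18,0,0,-0.17]]' |head -2;python3 pl.py .5482 .1725 .19 164.65
```

```text
time: 24.85
tcp_pos: [0.5472, -0.0344, 0.1927]
shift [-19.57   6.71   0.27] rz -0.067 | rows>= 5 end th 164.6 j6 -33 from [ 0.5472 -0.0344  0.1927] 160.8
```

```bash
python3 -m jog '[[1,-4.5,1.5,0,0,0,-0.02],[1,-9,3,0,0,0,-0.05],[1,-13.5,4.6,0,0,0,-0.067],[1,-18,6.1,0,0,0,-0.067],[1,-19.6,6.7,0,0,0,-0.067],[1,-19.6,6.7,0,0,0,-0.067]]'|grep pos; python3 -m jog '[[1,0,0,3,0,0,0],[1,0,0,6,0,0,0],[1,0,0,9,0,0,0],[1,0,0,10.2,0,0,0],[1,0,0,10.2,0,0,0],[1,0,0,10.2,0,0,0],[1,0,0,10.2,0,0,0],[1,0,0,10.2,0,0,0]]';python3 -m jog '[[1,0,0,0,0,0,0],[1,0,0,0,0,0,0],[1,0,0,0,0,0,0],[1,0,0,0,0,0,0]]'|grep pos;  python3 pl.py .5482 .1725 .0725 164.65
```

```text
tcp_pos: [0.5486, 0.1731, 0.1918]
time: 26.25
tcp_pos: [0.5498, 0.1712, 0.0921]
tcp_rot: [[-0.266, -0.964, 0.003], [-0.964, 0.266, 0.001], [-0.002, -0.002, -1.0]]
force: [-0.7, 0.8, -1.0]
opening: 0.056
gripper_force: 15.0
tcp_pos: [0.549, 0.1709, 0.0906]
shift [-0.13  0.12  1.81] rz -0.001 | rows>= 1 end th 164.6 j6 -33 from [0.549  0.1709 0.0906] 164.59
```

```bash
python3 -m jog '[[1,-0.14,0.1,0.3,0,0,0],[1,-0.14,0.1,0.5,0,0,0],[1,-0.14,0.1,0.6,0,0,0],[1,-0.14,0.1,0.6,0,0,0],[1,-0.14,0.1,0.6,0,0,0],[1,-0.14,0.1,0.6,0,0,0]]' |grep -E 'pos|force';  python3 pl.py .5482 .1725 .0725 164.65
```

```text
tcp_pos: [0.5485, 0.1725, 0.0846]
force: [0.5, 0.0, -1.7]
gripper_force: 15.0
shift [0.01 0.03 1.21] rz -0.001 | rows>= 1 end th 164.6 j6 -33 from [0.5485 0.1725 0.0846] 164.59
```

```bash
python3 -m jog '[[1,0,0.02,0.3,0,0,0],[1,0,0.02,0.5,0,0,0],[1,0,0.02,0.7,0,0,0],[1,0,0.02,0.7,0,0,0],[1,0,0.02,0.7,0,0,0]]'|grep -E 'pos|force'; python3 -m jog '[[1,0,0,0.2,0,0,0],[1,0,0,0.4,0,0,0],[1,0,0,0.45,0,0,0],[1,0,0,0.45,0,0,0],[1,0,0,0.45,0,0,0]]'|grep -E 'pos|force'
```

```text
tcp_pos: [0.5482, 0.1725, 0.0775]
force: [0.5, -0.3, -1.8]
gripper_force: 15.0
tcp_pos: [0.5482, 0.1726, 0.073]
force: [-0.8, -0.1, -1.5]
gripper_force: 15.0
```

```bash
python3 -m jog '[[0,0,0,0,0,0,0],[0,0,0,0,0,0,0],[0,0,0,0,0,0,0],[0,0,0,-2,0,0,0],[0,0,0,-6,0,0,0],[0,0,0,-10,0,0,0],[0,3,-4,-12,0,0,0],[0,6,-8,-12,0,0,0]]'|grep -E 'pos|open'; python3 -m jog '[[0,3,-4,0,0,0,0],[0,6,-8,0,0,0,0],[0,9,-12,0,0,0,0],[0,12,-16,0,0,0,0],[0,12,-16,0,0,0,0]]'|grep -E 'pos|open'
cat > look.py <<'E'
import sys
from h import *
off=np.array([.0019,.0007])
T=grab("top",4);S=grab("scene")
def spec(x,y,z=.05,thr=165):
    x,y=np.array([x,y])-off
    R=cv2.cvtColor(rect(T,(x,y),z,.045,.25),cv2.COLOR_RGB2GRAY); _,B=cv2.threshold(R,thr,255,0)
    C=cv2.findContours(B,0,2)[0]
    if not C: return None
    cs=max(C,key=cv2.contourArea); (u,v),wh,a=cv2.minAreaRect(cs); m=cv2.moments(cs)
    return np.r_[np.array([x+.045-v*.00025,y+.045-u*.00025])+off, np.array(wh)*.25,(90-a)%90].round(4)
for n,p in dict(cy1=(.6427,-.2911),cy2=(.5636,-.3716),p1=(.6805,-.2),p2=(.4303,-.2583),p3=(.4562,-.375)).items(): print(n,spec(*p))
o=np.array([.5532,.1037])-off
cv2.imwrite(sys.argv[1],np.hstack([rect(T,o,.07,.14,.7),cv2.resize(rect(T,(.55,-.27),.03,.2,1.),(400,400))])[...,::-1])
E
python3 look.py pics/l1.png
```

```text
tcp_pos: [0.6095, 0.0973, 0.198]
opening: 0.0868
tcp_pos: [0.7315, -0.0674, 0.1906]
opening: 0.087
cy1 [ 0.6432 -0.2913 42.045  42.045  80.5377]
cy2 [ 0.5637 -0.3715 42.2496 41.0122 45.    ]
p1 [ 0.6805 -0.2001 37.1976 39.1541 27.2161]
p2 [ 0.4302 -0.2583 39.7217 38.8195 22.2035]
p3 [ 0.4562 -0.3751 37.5262 37.7732 67.5206]
```

View pics/l1.png

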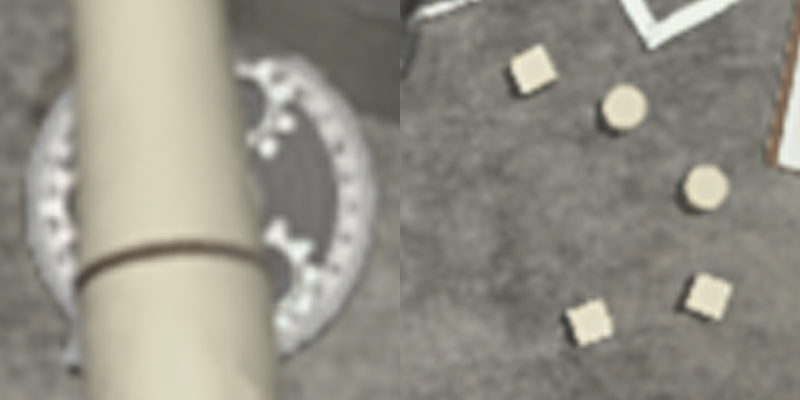

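```bash
python3 pl.py .6432 -.2913 .13 130 .6432 -.2913 .032 130 .6432 -.2913 .2 130 .4995 .0588 .2 129.85
```

```text
shift [24.5   2.18  6.34] rz 0.605 | rows>= 6 end th 130.0 j6 -26 from [ 0.7291 -0.0608  0.1934] 164.67
shift [0.  0.  9.8] rz -0.0 | rows>= 2 end th 130.0 j6 -26 from [ 0.6432 -0.2913  0.13  ] 130.0
shift [  0.    0.  -16.8] rz -0.0 | rows>= 4 end th 130.0 j6 -26 from [ 0.6432 -0.2913  0.032 ] 130.0
shift [-11.5   36.06  -0.  ] rz 0.003 | rows>= 8 end th 129.8 j6 -57 from [ 0.6432 -0.2913  0.2   ] 130.0
```

```bash
python3 -m jog '[[0,4.5,0.4,1,0,0,0.12],[0,9,0.8,2,0,0,0.24],[0,13.5,1.2,3,0,0,0.36],[0,18,1.6,4,0,0,0.48],[0,22,2,5,0,0,0.605],[0,24.5,2.2,6.3,0,0,0.605],[0,24.5,2.2,6.3,0,0,0.605],[0,24.5,2.2,6.3,0,0,0.605]]'|grep -E 'pos';python3 -m jog '[[0,0,0,3,0,0,0],[0,0,0,6,0,0,0],[0,0,0,6,0,0,0],[0,0,0,6,0,0,0],[0,0,0,6,0,0,0]]'|grep pos; python3 pl.py .6432 -.2913 .032 130
```

```text
tcp_pos: [0.6432, -0.2915, 0.1306]
tcp_pos: [0.6451, -0.2918, 0.0726]
shift [0.12 0.16 4.06] rz 0.001 | rows>= 1 end th 130.0 j6 -26 from [ 0.6451 -0.2918  0.0726] 130.04
```

```bash
python3 -m jog '[[0,0.05,0.1,3,0,0,0],[0,0.05,0.1,3.9,0,0,0],[0,0.05,0.1,3.9,0,0,0],[1,0.05,0.1,3.9,0,0,0],[1,0.05,0.1,3.9,0,0,0],[1,0.05,0.1,3.9,0,0,0],[1,0.05,0.1,3.9,0,0,0],[1,0.05,0.1,3.9,0,0,0]]' 18|head -2; python3 -m jog '[[1,0,0,0,0,0,0],[1,0,0,0,0,0,0],[1,0,0,0,0,0,0]]' ;  python3 pl.py .6432 -.2913 .2 130 .4995 .0588 .2 129.85
```

```text
time: 31.9
tcp_pos: [0.6423, -0.2919, 0.0314]
time: 32.2
tcp_pos: [0.6422, -0.2918, 0.031]
tcp_rot: [[-0.767, -0.642, -0.0], [-0.642, 0.767, -0.0], [0.0, 0.0, -1.0]]
force: [-0.3, 0.5, -0.1]
opening: 0.0403
gripper_force: 18.0
shift [ -0.11  -0.03 -16.9 ] rz -0.001 | rows>= 4 end th 130.0 j6 -26 from [ 0.6422 -0.2918  0.031 ] 129.93
shift [-11.5   36.06  -0.  ] rz 0.003 | rows>= 8 end th 129.8 j6 -57 from [ 0.6432 -0.2913  0.2   ] 130.0
```

```bash
python3 -m jog '[[1,0,0,-3,0,0,0],[1,0,0,-7,0,0,0],[1,0,0,-11,0,0,0],[1,0,0,-15,0,0,0],[1,-1.4,4.4,-17,0,0,0],[1,-2.8,8.8,-17,0,0,0],[1,-4.2,13.2,-17,0,0,0],[1,-5.6,17.6,-17,0,0,0]]' |grep -E 'pos|open';python3 pl.py .4987 .0581 .2 129.85
```

```text
tcp_pos: [0.571, -0.1195, 0.2008]
opening: 0.0405
shift [-5.84 18.26  0.08] rz 0.001 | rows>= 4 end th 129.8 j6 -57 from [ 0.571  -0.1195  0.2008] 129.88
```

```bash
python3 -m jog '[[1,-1.4,4.4,0,0,0,0],[1,-2.8,8.8,0,0,0,0],[1,-4.2,13.2,0,0,0,0],[1,-5.6,17.6,0,0,0,0],[1,-5.9,18.2,0,0,0,0],[1,-5.9,18.2,0,0,0,0],[1,-5.9,18.2,0,0,0,0],[1,-5.9,18.2,0,0,0,0]]' |grep -E 'pos|open';python3 pl.py .4987 .0581 .125 129.85
```

```text
tcp_pos: [0.501, 0.0555, 0.2007]
opening: 0.0402
shift [0.01 0.35 7.57] rz -0.001 | rows>= 2 end th 129.8 j6 -57 from [0.501  0.0555 0.2007] 129.82
```

```bash
python3 -m jog '[[1,0,0.1,4,0,0,0],[1,0,0.1,6,0,0,0],[1,0,0.1,6,0,0,0],[1,0,0.1,6,0,0,0],[1,0,0.1,6,0,0,0]]' |grep -E 'pos|open'; python3 pl.py .4987 .0581 .125 129.85; python3 - <<'E'
from h import *
S=grab("scene");T=grab("top"); p=proj(S,(.5,.058,.12))[0].astype(int); q=proj(T,(.5,.058,.12))[0].astype(int)
c=lambda f,p:cv2.resize(f["img"][p[1]-40:p[1]+40,p[0]-40:p[0]+40],(400,400),interpolation=2)
cv2.imwrite("pics/cyl.png",np.hstack([c(S,p),c(T,q)])[...,::-1])
E
```

```text
tcp_pos: [0.5013, 0.0571, 0.1424]
opening: 0.0404
shift [0.14 0.24 1.74] rz 0.001 | rows>= 1 end th 129.8 j6 -57 from [0.5013 0.0571 0.1424] 129.89
```

View pics/cyl.png

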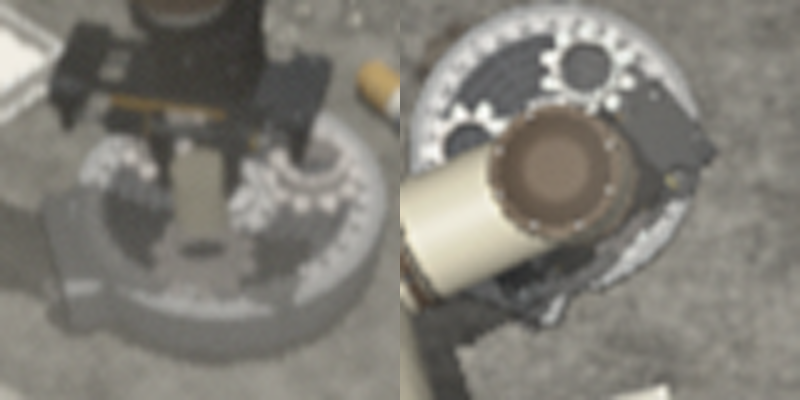

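The picture shows the cylinder upright at (200,200) over the bore, with the other carriers lying flat.

```bash
python3 -m jog '[[1,0,0,0.8,0,0,0],[1,0,0,1.2,0,0,0],[1,0,0,1.2,0,0,0],[1,0,0,1.2,0,0,0],[1,0,0,1.2,0,0,0],[1,0,0,1.2,0,0,0],[1,0,0,1.2,0,0,0],[1,0,0,1.2,0,0,0]]' |grep -E 'pos|open'; python3 pl.py .4987 .0581 .091 129.85
```

```text
tcp_pos: [0.5, 0.0573, 0.129]
opening: 0.0401
shift [0.05 0.15 3.8 ] rz 0.001 | rows>= 1 end th 129.8 j6 -57 from [0.5    0.0573 0.129 ] 129.93
```

```bash
python3 -m jog '[[1,0.03,0.1,0.2,0,0,0],[1,0.03,0.1,0.4,0,0,0],[1,0.03,0.1,0.4,0,0,0],[1,0.03,0.1,0.4,0,0,0],[1,0.03,0.1,0.4,0,0,0],[1,0.03,0.1,0.4,0,0,0]]' |grep -E 'pos|open'; python3 pl.py .4987 .0581 .091 129.85
```

```text
tcp_pos: [0.4992, 0.0579, 0.125]
opening: 0.0405
shift [0.02 0.05 3.4 ] rz 0.001 | rows>= 1 end th 129.8 j6 -57 from [0.4992 0.0579 0.125 ] 129.92
```

```bash
python3 -m jog '[[1,0,0.02,0.4,0,0,0],[1,0,0.02,0.8,0,0,0],[1,0,0.02,1.2,0,0,0],[1,0,0.02,1.2,0,0,0]]' |grep -E 'pos|force'; python3 -m jog '[[1,0,0,0.4,0,0,0],[1,0,0,0.8,0,0,0],[1,0,0,1.2,0,0,0],[1,0,0,1.6,0,0,0],[1,0,0,1.9,0,0,0],[1,0,0,1.9,0,0,0],[1,0,0,1.9,0,0,0]]' |grep -E 'pos|force'; python3 pl.py .4987 .0581 .091 129.85
```

```text
tcp_pos: [0.4984, 0.0578, 0.1121]
force: [-0.2, -0.6, -0.3]
gripper_force: 18.0
tcp_pos: [0.4991, 0.058, 0.0939]
force: [-0.3, 0.4, -1.7]
gripper_force: 18.0
shift [0.02 0.03 0.29] rz 0.001 | rows>= 1 end th 129.8 j6 -57 from [0.4991 0.058  0.0939] 129.92
```

```bash
python3 -m jog '[[1,0,0,0.2,0,0,0],[1,0,0,0.27,0,0,0],[1,0,0,0.27,0,0,0],[0,0,0,0.27,0,0,0],[0,0,0,0.27,0,0,0],[0,0,0,0.27,0,0,0],[0,0,0,0.27,0,0,0]]' |grep -E 'pos|force'; python3 -m jog '[[0,0,0,-2,0,0,0],[0,0,0,-6,0,0,0],[0,0,0,-10,0,0,0],[0,0,0,-10,0,0,0],[0,0,0,-10,0,0,0]]' |grep -E 'pos|open'; python3 pl.py .5637 -.3715 .19 66.85
```

```text
tcp_pos: [0.4991, 0.0581, 0.0914]
force: [0.3, 0.0, 0.0]
gripper_force: 0.0
tcp_pos: [0.4992, 0.0583, 0.1921]
opening: 0.0867
shift [ 22.63 -37.11   0.21] rz 1.101 | rows>= 9 end th 66.8 j6 -80 from [0.4992 0.0583 0.1921] 129.91
```

```bash
python3 -m jog '[[0,2.5,-4.1,0,0,0,0.12],[0,5,-8.2,0,0,0,0.24],[0,7.5,-12.3,0,0,0,0.36],[0,10,-16.4,0,0,0,0.48],[0,12.5,-20.5,0,0,0,0.6],[0,15,-24.6,0,0,0,0.72],[0,17.5,-28.7,0,0,0,0.84],[0,20,-32.8,0,0,0,0.96]]' |grep -E 'pos|open'; python3 -m jog '[[0,0,0,0,0,0,0],[0,0,0,0,0,0,0],[0,0,0,0,0,0,0]]'|grep pos;python3 pl.py .5637 -.3715 .11 66.85
```

```text
tcp_pos: [0.5552, -0.3235, 0.1889]
opening: 0.0868
tcp_pos: [0.5554, -0.3209, 0.1899]
shift [-2.11 -4.67  7.99] rz 0.142 | rows>= 2 end th 66.8 j6 -80 from [ 0.5554 -0.3209  0.1899] 74.97
```

```bash
python3 -m jog '[[0,-1,-2.5,3,0,0,0.07],[0,-2.1,-4.7,6,0,0,0.142],[0,-2.1,-4.7,9,0,0,0.142],[0,-2.1,-4.7,10,0,0,0.142],[0,-2.1,-4.7,10,0,0,0.142],[0,-2.1,-4.7,10,0,0,0.142],[0,-2.1,-4.7,10,0,0,0.142],[0,-2.1,-4.7,10,0,0,0.142]]' |grep -E 'pos|open'; python3 pl.py .5637 -.3715 .032 66.85; python3 - <<'E'
from h import *
exec(open('look.py').read().split("for n,p")[0].split("off=")[0]); 
E
```

```text
tcp_pos: [0.5651, -0.3726, 0.0932]
opening: 0.0868
shift [0.17 0.05 6.12] rz -0.0 | rows>= 2 end th 66.8 j6 -80 from [ 0.5651 -0.3726  0.0932] 66.83
```

```bash
python3 -m jog '[[0,0.1,0,3,0,0,0],[0,0.1,0,5.5,0,0,0],[0,0.1,0,5.9,0,0,0],[1,0.1,0,5.9,0,0,0],[1,0.1,0,5.9,0,0,0],[1,0.1,0,5.9,0,0,0],[1,0.1,0,5.9,0,0,0],[1,0.1,0,5.9,0,0,0]]' 18|head -2; python3 -m jog '[[1,0,0,0,0,0,0],[1,0,0,0,0,0,0],[1,0,0,0,0,0,0]]' ;  python3 pl.py .5637 -.3715 .2 66.85 .6176 .0762 .2 66.85
```

```text
time: 40.8
tcp_pos: [0.5636, -0.3724, 0.0331]
time: 41.1
tcp_pos: [0.5633, -0.3724, 0.0325]
tcp_rot: [[-0.919, 0.394, 0.0], [0.394, 0.919, -0.0], [-0.0, -0.0, -1.0]]
force: [-0.8, 0.3, 0.8]
opening: 0.0406
gripper_force: 18.0
shift [ -0.     0.1  -16.75] rz -0.001 | rows>= 4 end th 66.8 j6 -80 from [ 0.5633 -0.3724  0.0325] 66.79
shift [12.64 43.28 -0.  ] rz -0.0 | rows>= 10 end th 66.8 j6 -120 from [ 0.5637 -0.3715  0.2   ] 66.85
```

```bash
python3 -m jog '[[1,0,0,-3,0,0,0],[1,0,0,-7,0,0,0],[1,0,0,-11,0,0,0],[1,0,0,-15,0,0,0],[1,1.3,4.4,-16.8,0,0,0],[1,2.6,8.8,-16.8,0,0,0],[1,3.9,13.2,-16.8,0,0,0],[1,5.2,17.6,-16.8,0,0,0]]' |grep -E 'pos|open';python3 -m jog '[[1,1.3,4.4,0,0,0,0],[1,2.6,8.8,0,0,0,0],[1,3.9,13.2,0,0,0,0],[1,5.2,17.6,0,0,0,0],[1,6.5,22,0,0,0,0],[1,7.4,25.7,0,0,0,0],[1,7.4,25.7,0,0,0,0],[1,7.4,25.7,0,0,0,0]]' |grep -E 'pos|open';python3 pl.py .6176 .0762 .128 66.85
```

```text
tcp_pos: [0.5844, -0.1883, 0.2001]
opening: 0.0398
tcp_pos: [0.6177, 0.0762, 0.1995]
opening: 0.0403
shift [ 0.01 -0.    7.15] rz 0.001 | rows>= 2 end th 66.8 j6 -120 from [0.6177 0.0762 0.1995] 66.88
```

```bash
python3 -m jog '[[1,0,0,3,0,0,0],[1,0,0,6,0,0,0],[1,0,0,7.2,0,0,0],[1,0,0,7.2,0,0,0],[1,0,0,7.2,0,0,0],[1,0,0,7.2,0,0,0],[1,0,0,7.2,0,0,0],[1,0,0,7.2,0,0,0]]' |grep -E 'pos|open';python3 -m jog '[[1,0,0,0,0,0,0],[1,0,0,0,0,0,0],[1,0,0,0,0,0,0]]' |grep -E 'pos|open';python3 pl.py .6176 .0762 .092 66.85
```

```text
tcp_pos: [0.6186, 0.0755, 0.1293]
opening: 0.0402
tcp_pos: [0.6181, 0.0754, 0.1283]
opening: 0.0404
shift [0.08 0.05 3.63] rz -0.001 | rows>= 1 end th 66.8 j6 -120 from [0.6181 0.0754 0.1283] 66.79
```

```bash
python3 -m jog '[[1,0.04,0.05,0.4,0,0,0],[1,0.04,0.05,0.8,0,0,0],[1,0.04,0.05,1.2,0,0,0],[1,0.04,0.05,1.4,0,0,0],[1,0.04,0.05,1.4,0,0,0]]' |grep -E 'pos|force'; python3 -m jog '[[1,0,0,0.4,0,0,0],[1,0,0,0.8,0,0,0],[1,0,0,1.2,0,0,0],[1,0,0,1.6,0,0,0],[1,0,0,1.9,0,0,0],[1,0,0,1.9,0,0,0],[1,0,0,1.9,0,0,0]]' |grep -E 'pos|force'; python3 pl.py .6176 .0762 .092 66.85
```

```text
tcp_pos: [0.6176, 0.0758, 0.1136]
force: [-0.5, 0.3, -0.9]
gripper_force: 18.0
tcp_pos: [0.618, 0.0759, 0.0952]
force: [-0.4, 0.6, -1.0]
gripper_force: 18.0
shift [0.05 0.01 0.32] rz -0.001 | rows>= 1 end th 66.8 j6 -120 from [0.618  0.0759 0.0952] 66.79
```

```bash
python3 -m jog '[[1,0,0,0.2,0,0,0],[1,0,0,0.3,0,0,0],[1,0,0,0.3,0,0,0],[0,0,0,0.3,0,0,0],[0,0,0,0.3,0,0,0],[0,0,0,0.3,0,0,0],[0,0,0,0.3,0,0,0]]' |grep -E 'pos|force'; python3 -m jog '[[0,0,0,-2,0,0,0],[0,0,0,-6,0,0,0],[0,0,0,-9,0,0,0],[0,0,0,-9,0,0,0],[0,0,0,-9,0,0,0]]' |grep -E 'pos|open'; python3 pl.py .6805 -.2001 .18 117.2; python3 look.py pics/l2.png
```

```text
tcp_pos: [0.618, 0.0759, 0.0923]
force: [-0.5, -0.1, 0.7]
gripper_force: 0.0
tcp_pos: [0.618, 0.0761, 0.1829]
opening: 0.0869
shift [-16.64 -22.92   0.29] rz -0.88 | rows>= 6 end th 117.2 j6 -46 from [0.618  0.0761 0.1829] 66.77
cy1 None
cy2 None
p1 [ 0.6806 -0.2001 37.4986 39.5122 27.2553]
p2 [ 0.4301 -0.2583 40.1348 39.0607 22.8645]
p3 [ 0.4562 -0.3751 37.8438 38.1702 67.6199]
```

View pics/l2.png

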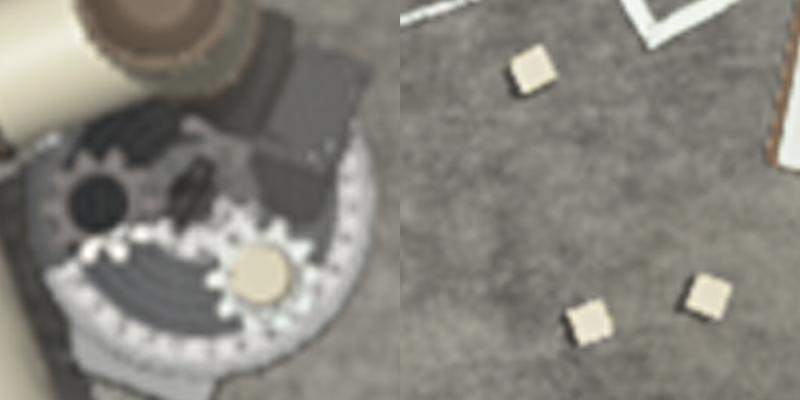

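Cylinder 1 stands in its bore at (262,273) and the prisms have not moved. Now prism 1.

```bash
python3 -m jog '[[0,-2.8,-3.9,0,0,0,-0.14],[0,-5.6,-7.7,0,0,0,-0.28],[0,-8.4,-11.6,0,0,0,-0.42],[0,-11.2,-15.4,0,0,0,-0.56],[0,-14,-19.3,0,0,0,-0.7],[0,-16.6,-22.9,0,0,0,-0.84],[0,-16.6,-22.9,3,0,0,-0.88],[0,-16.6,-22.9,6,0,0,-0.88]]' |grep -E 'pos|open'; python3 -m jog '[[0,0,0,2,0,0,0],[0,0,0,2,0,0,0],[0,0,0,2,0,0,0],[0,0,0,2,0,0,0]]'|grep pos;python3 pl.py .6805 -.2001 .032 117.2
```

```text
tcp_pos: [0.6804, -0.2021, 0.121]
opening: 0.0874
tcp_pos: [0.6813, -0.2001, 0.1039]
shift [0.08 0.04 7.19] rz 0.001 | rows>= 2 end th 117.2 j6 -46 from [ 0.6813 -0.2001  0.1039] 117.24
```

```bash
python3 -m jog '[[0,0,0,3,0,0,0],[0,0,0,6.5,0,0,0],[0,0,0,7.1,0,0,0],[0,0,0,7.1,0,0,0],[1,0,0,7.1,0,0,0],[1,0,0,7.1,0,0,0],[1,0,0,7.1,0,0,0],[1,0,0,7.1,0,0,0]]' 18|head -2; python3 -m jog '[[1,0,0,0,0,0,0],[1,0,0,0,0,0,0],[1,0,0,0,0,0,0],[1,0,0,0,0,0,0]]' ;  python3 pl.py .6805 -.2001 .2 117.2 .525 .407 .2 101 
```

```text
time: 48.45
tcp_pos: [0.6808, -0.2, 0.0324]
time: 48.85
tcp_pos: [0.6803, -0.2, 0.0313]
tcp_rot: [[-0.889, -0.457, 0.0], [-0.457, 0.889, -0.0], [-0.0, -0.0, -1.0]]
force: [0.1, -0.1, 0.3]
opening: 0.0359
gripper_force: 17.9
shift [-1.000e-02 -2.000e-02 -1.687e+01] rz 0.0 | rows>= 4 end th 117.2 j6 -46 from [ 0.6803 -0.2     0.0313] 117.21
shift [-13.92  61.1   -0.  ] rz 0.283 | rows>= 13 end th 101.0 j6 -117 from [ 0.6805 -0.2001  0.2   ] 117.2
```

```bash
python3 -m jog '[[1,0,0,-3,0,0,0],[1,0,0,-7,0,0,0],[1,0,0,-11,0,0,0],[1,0,0,-15,0,0,0],[1,-1,4.4,-17,0,0,0],[1,-2,8.8,-17,0,0,0.05],[1,-3,13.2,-17,0,0,0.1],[1,-4,17.6,-17,0,0,0.15]]' |grep -E 'pos|open';python3 pl.py .525 .407 .2 101
```

```text
tcp_pos: [0.6344, -0.0237, 0.2011]
opening: 0.0357
shift [-3.26 44.31  0.11] rz 0.13 | rows>= 9 end th 101.0 j6 -117 from [ 0.6344 -0.0237  0.2011] 108.45
```

```bash
python3 -m jog '[[1,-0.3,4.8,0,0,0,0.02],[1,-0.7,9.6,0,0,0,0.04],[1,-1,14.4,0,0,0,0.06],[1,-1.4,19.2,0,0,0,0.08],[1,-1.8,24,0,0,0,0.1],[1,-2.2,28.8,0,0,0,0.12],[1,-2.6,33.6,0,0,0,0.13],[1,-2.9,38.4,0,0,0,0.13]]' |grep -E 'pos|open';python3 -m jog '[[1,0,4.5,0,0,0,0],[1,0,5.7,0,0,0,0],[1,0,5.7,3,0,0,0],[1,0,5.7,7,0,0,0],[1,0,5.7,10,0,0,0],[1,0,5.7,12,0,0,0],[1,0,5.7,12,0,0,0],[1,0,5.7,12,0,0,0]]' |grep -E 'pos|open'; python3 pl.py .525 .407 .036 101
```

```text
tcp_pos: [0.5393, 0.3497, 0.201]
opening: 0.0361
tcp_pos: [0.5297, 0.4037, 0.0815]
opening: 0.0362
shift [0.4  0.41 4.55] rz 0.003 | rows>= 1 end th 101.0 j6 -117 from [0.5297 0.4037 0.0815] 101.16
```

```bash
python3 -m jog '[[1,0.3,0.4,1.5,0,0,0],[1,0.3,0.4,3,0,0,0],[1,0.3,0.4,4,0,0,0],[1,0.3,0.4,4.4,0,0,0],[1,0.3,0.4,4.4,0,0,0],[1,0.3,0.4,4.4,0,0,0]]'|grep -E 'pos|force';python3 -m jog '[[0,0,0,0,0,0,0],[0,0,0,0,0,0,0],[0,0,0,0,0,0,0],[0,0,0,-2,0,0,0],[0,0,0,-6,0,0,0],[0,0,0,-11,0,0,0],[0,0,0,-15,0,0,0],[0,0,0,-15,0,0,0]]'|grep -E 'pos|force';python3 pl.py .4302 -.2583 .19 112.5;  python3 - <<'E'
from h import *
S=grab("scene");T=grab("top"); p=proj(S,(.48,.4,.02))[0].astype(int); q=proj(T,(.48,.4,.02))[0].astype(int)
c=lambda f,p:cv2.resize(f["img"][p[1]-40:p[1]+40,p[0]-40:p[0]+40],(400,400),interpolation=2)
cv2.imwrite("pics/tr.png",np.hstack([c(S,p),c(T,q)])[...,::-1])
E
```

```text
tcp_pos: [0.526, 0.4075, 0.0378]
force: [-0.4, -0.2, -1.5]
gripper_force: 17.9
tcp_pos: [0.5285, 0.4098, 0.1959]
force: [0.2, -0.2, -0.5]
gripper_force: 0.0
shift [ 22.65 -63.62   0.59] rz -0.197 | rows>= 14 end th 112.5 j6 -37 from [0.5285 0.4098 0.1959] 101.23
```

View pics/tr.png

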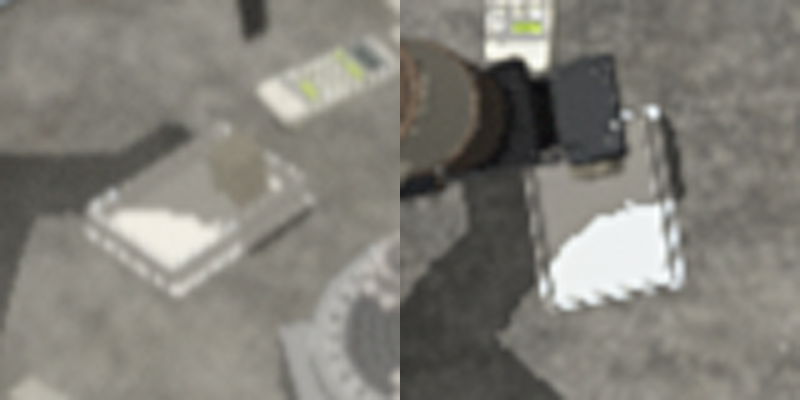

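```bash
python3 -m jog '[[0,1.7,-4.7,0,0,0,-0.02],[0,3.4,-9.4,0,0,0,-0.05],[0,5.1,-14.1,0,0,0,-0.08],[0,6.8,-18.8,0,0,0,-0.11],[0,8.5,-23.5,0,0,0,-0.14],[0,10.2,-28.2,0,0,0,-0.17],[0,11.9,-32.9,0,0,0,-0.197],[0,13.6,-37.6,0,0,0,-0.197]]'|grep -E 'pos|force';python3 pl.py .4302 -.2583 .19 112.5
```

```text
tcp_pos: [0.4631, 0.01, 0.1859]
force: [0.9, -0.7, 0.2]
gripper_force: 0.0
shift [ 13.31 -23.53  -0.41] rz 0.0 | rows>= 6 end th 112.5 j6 -37 from [0.4631 0.01   0.1859] 112.5
```

```bash
python3 -m jog '[[0,2.4,-4.2,0,0,0,0],[0,4.8,-8.4,0,0,0,0],[0,7.2,-12.6,0,0,0,0],[0,9.6,-16.8,0,0,0,0],[0,12,-21,0,0,0,0],[0,13.3,-23.7,3,0,0,0],[0,13.3,-23.7,7,0,0,0],[0,13.3,-23.7,9,0,0,0]]'|grep -E 'pos|force';python3 -m jog '[[0,0,0,0,0,0,0],[0,0,0,0,0,0,0],[0,0,0,0,0,0,0]]'|grep pos;python3 pl.py .4302 -.2583 .032 112.5;python3 look.py pics/l3.png|grep p3
```

```text
tcp_pos: [0.4288, -0.2579, 0.0928]
force: [0.1, 0.5, -0.3]
gripper_force: 0.0
tcp_pos: [0.4334, -0.2578, 0.0983]
shift [0.32 0.08 6.63] rz 0.0 | rows>= 2 end th 112.5 j6 -37 from [ 0.4334 -0.2578  0.0983] 112.5
p3 [ 0.4597 -0.3889 31.7825 17.9541 16.3139]
```

```bash
python3 -m jog '[[0,0.2,0,3,0,0,0],[0,0.2,0,6,0,0,0],[0,0.2,0,6.6,0,0,0],[0,0.2,0,6.6,0,0,0],[1,0.2,0,6.6,0,0,0],[1,0.2,0,6.6,0,0,0],[1,0.2,0,6.6,0,0,0],[1,0.2,0,6.6,0,0,0]]' 18|head -2; python3 -m jog '[[1,0,0,0,0,0,0],[1,0,0,0,0,0,0],[1,0,0,0,0,0,0],[1,0,0,0,0,0,0]]' ;  python3 pl.py .4302 -.2583 .2 112.5 .436 .390 .2 101 
```

```text
time: 55.7
tcp_pos: [0.4311, -0.2586, 0.032]
time: 56.1
tcp_pos: [0.4306, -0.2585, 0.0313]
tcp_rot: [[-0.924, -0.382, -0.0], [-0.382, 0.924, -0.0], [0.0, -0.0, -1.0]]
force: [0.0, 0.2, 0.6]
opening: 0.0359
gripper_force: 17.8
shift [  0.03   0.04 -16.87] rz -0.001 | rows>= 4 end th 112.5 j6 -37 from [ 0.4306 -0.2585  0.0313] 112.45
shift [-25.35  59.67  -0.  ] rz 0.201 | rows>= 13 end th 101.0 j6 -121 from [ 0.4302 -0.2583  0.2   ] 112.5
```

```bash
python3 -m jog '[[1,0,0,-3,0,0,0],[1,0,0,-7,0,0,0],[1,0,0,-11,0,0,0],[1,0,0,-15,0,0,0],[1,-1.8,4.2,-17,0,0,0],[1,-3.6,8.4,-17,0,0,0.05],[1,-5.4,12.6,-17,0,0,0.1],[1,-7.2,16.8,-17,0,0,0.15]]' |grep -E 'pos|open';python3 pl.py .436 .390 .2 101
```

```text
tcp_pos: [0.4323, -0.0742, 0.2012]
opening: 0.0361
shift [-11.34  45.02   0.12] rz 0.047 | rows>= 10 end th 101.0 j6 -121 from [ 0.4323 -0.0742  0.2012] 103.67
```

```bash
python3 -m jog '[[1,-1.1,4.6,0,0,0,0.02],[1,-2.3,9.2,0,0,0,0.04],[1,-3.4,13.8,0,0,0,0.047],[1,-4.6,18.4,0,0,0,0.047],[1,-5.8,23,0,0,0,0.047],[1,-6.9,27.6,0,0,0,0.047],[1,-8.1,32.2,0,0,0,0.047],[1,-9.3,36.8,0,0,0,0.047]]' |grep -E 'pos|open';python3 pl.py .436 .390 .08 101
```

```text
tcp_pos: [0.4344, 0.3055, 0.2008]
opening: 0.0359
shift [-1.8   8.26 12.08] rz 0.003 | rows>= 3 end th 101.0 j6 -121 from [0.4344 0.3055 0.2008] 101.18
```

```bash
python3 -m jog '[[1,-0.9,4.2,0,0,0,0],[1,-1.7,8.2,0,0,0,0],[1,-1.7,8.2,3,0,0,0],[1,-1.7,8.2,7,0,0,0],[1,-1.7,8.2,10,0,0,0],[1,-1.7,8.2,12,0,0,0],[1,-1.7,8.2,12,0,0,0],[1,-1.7,8.2,12,0,0,0]]' |grep -E 'pos|open';python3 pl.py .436 .390 .037 101
```

```text
tcp_pos: [0.4362, 0.3876, 0.0813]
opening: 0.0354
shift [-0.03  0.24  4.43] rz 0.003 | rows>= 1 end th 101.0 j6 -121 from [0.4362 0.3876 0.0813] 101.18
```

```bash
python3 -m jog '[[1,0,0.2,1.5,0,0,0],[1,0,0.2,3,0,0,0],[1,0,0.2,4,0,0,0],[1,0,0.2,4.4,0,0,0],[1,0,0.2,4.4,0,0,0],[1,0,0.2,4.4,0,0,0]]'|grep -E 'pos|force';python3 -m jog '[[0,0,0,0,0,0,0],[0,0,0,0,0,0,0],[0,0,0,0,0,0,0],[0,0,0,-2,0,0,0],[0,0,0,-6,0,0,0],[0,0,0,-11,0,0,0],[0,0,0,-15,0,0,0],[0,0,0,-15,0,0,0]]'|grep -E 'pos|force';python3 look.py pics/l4.png;python3 pl.py .4562 -.3751 .19 67.6
```

```text
tcp_pos: [0.4361, 0.39, 0.0381]
force: [0.0, 0.0, -0.3]
gripper_force: 17.8
tcp_pos: [0.4383, 0.3924, 0.1948]
force: [0.5, 0.3, -0.7]
gripper_force: 0.0
cy1 None
cy2 None
p1 None
p2 None
p3 [ 0.4562 -0.3752 38.2456 38.3739 67.1955]
shift [ 12.69 -75.35  -0.43] rz 0.586 | rows>= 16 end th 67.6 j6 -73 from [0.435  0.3888 0.1857] 101.15
```

```bash
python3 -m jog '[[0,0.8,-4.8,0,0,0,0.04],[0,1.6,-9.6,0,0,0,0.08],[0,2.4,-14.4,0,0,0,0.12],[0,3.2,-19.2,0,0,0,0.16],[0,4,-24,0,0,0,0.2],[0,4.8,-28.8,0,0,0,0.24],[0,5.6,-33.6,0,0,0,0.28],[0,6.4,-38.4,0,0,0,0.32]]'|grep -E 'pos|force';python3 pl.py .4562 -.3751 .19 67.6
```

```text
tcp_pos: [0.4462, -0.0016, 0.1862]
force: [1.5, 0.3, -0.9]
gripper_force: 0.0
shift [ -5.69 -36.92  -0.38] rz 0.265 | rows>= 8 end th 67.6 j6 -73 from [ 0.4462 -0.0016  0.1862] 82.77
```

View pics/l4.png

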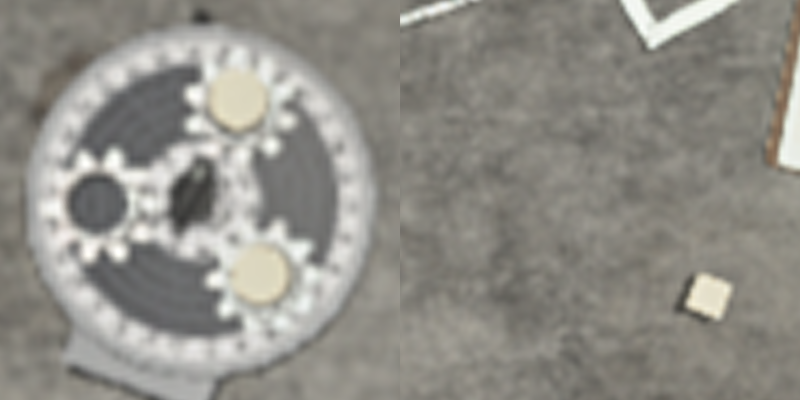

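The machine is fully loaded: all three carriers are in mesh, with cylinders in the bores at (238,98) and (262,273). The last prism is at (710,295).

```bash
python3 -m jog '[[0,-0.7,-4.7,0,0,0,0.04],[0,-1.4,-9.4,0,0,0,0.08],[0,-2.1,-14.1,0,0,0,0.12],[0,-2.8,-18.8,0,0,0,0.16],[0,-3.5,-23.5,0,0,0,0.2],[0,-4.2,-28.2,0,0,0,0.24],[0,-5,-32.9,0,0,0,0.265],[0,-5.7,-36.9,0,0,0,0.265]]'|grep -E 'pos|force';python3 -m jog '[[0,0,0,4,0,0,0],[0,0,0,8,0,0,0],[0,0,0,9,0,0,0],[0,0,0,9,0,0,0],[0,0,0,9,0,0,0]]'|grep pos;python3 pl.py .4562 -.3751 .032 67.6
```

```text
tcp_pos: [0.4567, -0.375, 0.1854]
force: [1.5, 0.4, -0.9]
gripper_force: 0.0
tcp_pos: [0.4587, -0.3732, 0.0984]
shift [ 0.16 -0.27  6.64] rz 0.002 | rows>= 2 end th 67.6 j6 -73 from [ 0.4587 -0.3732  0.0984] 67.72
```

```bash
python3 -m jog '[[0,0.1,-0.25,3,0,0,0],[0,0.1,-0.25,6,0,0,0],[0,0.1,-0.25,6.6,0,0,0],[0,0.1,-0.25,6.6,0,0,0],[1,0.1,-0.25,6.6,0,0,0],[1,0.1,-0.25,6.6,0,0,0],[1,0.1,-0.25,6.6,0,0,0],[1,0.1,-0.25,6.6,0,0,0]]' 18|head -2; python3 -m jog '[[1,0,0,0,0,0,0],[1,0,0,0,0,0,0],[1,0,0,0,0,0,0],[1,0,0,0,0,0,0]]' ;  python3 pl.py .4562 -.3751 .2 67.6 .481 .398 .2 101 
```

```text
time: 63.05
tcp_pos: [0.4562, -0.375, 0.0321]
time: 63.45
tcp_pos: [0.4557, -0.3748, 0.0312]
tcp_rot: [[-0.925, 0.38, -0.0], [0.38, 0.925, 0.0], [0.0, -0.0, -1.0]]
force: [-1.2, 0.1, -0.1]
opening: 0.0359
gripper_force: 17.9
shift [-6.000e-02 -1.000e-02 -1.688e+01] rz 0.001 | rows>= 4 end th 67.6 j6 -73 from [ 0.4557 -0.3748  0.0312] 67.65
shift [27.17 72.42 -0.  ] rz -0.583 | rows>= 16 end th 101.0 j6 -119 from [ 0.4562 -0.3751  0.2   ] 67.6
```

```bash
python3 -m jog '[[1,0,0,-3,0,0,0],[1,0,0,-7,0,0,0],[1,0,0,-11,0,0,0],[1,0,0,-15,0,0,0],[1,1.6,4.4,-17,0,0,-0.05],[1,3.2,8.8,-17,0,0,-0.1],[1,4.8,13.2,-17,0,0,-0.15],[1,6.4,17.6,-17,0,0,-0.2]]' |grep -E 'pos|open';python3 pl.py .481 .398 .2 101
```

```text
tcp_pos: [0.4629, -0.1859, 0.2011]
opening: 0.0358
shift [ 9.2  57.69  0.11] rz -0.381 | rows>= 12 end th 101.0 j6 -119 from [ 0.4629 -0.1859  0.2011] 79.17
```

```bash
python3 -m jog '[[1,0.7,4.8,0,0,0,-0.05],[1,1.5,9.6,0,0,0,-0.1],[1,2.3,14.4,0,0,0,-0.15],[1,3,19.2,0,0,0,-0.2],[1,3.8,24,0,0,0,-0.25],[1,4.6,28.8,0,0,0,-0.3],[1,5.4,33.6,0,0,0,-0.35],[1,6.1,38.4,0,0,0,-0.381]]' |grep -E 'pos|open';python3 pl.py .481 .398 .08 101
```

```text
tcp_pos: [0.4754, 0.2029, 0.2011]
opening: 0.0356
shift [-4.29 19.05 12.11] rz 0.001 | rows>= 5 end th 101.0 j6 -119 from [0.4754 0.2029 0.2011] 101.05
```

```bash
python3 -m jog '[[1,-1,4.7,0,0,0,0],[1,-2,9.4,0,0,0,0],[1,-3,14.1,0,0,0,0],[1,-4.2,19,0,0,0,0],[1,-4.2,19,0,0,0,0],[1,-4.2,19,0,0,0,0],[1,-4.2,19,0,0,0,0]]' |grep -E 'pos|open';python3 -m jog '[[1,0,0,3,0,0,0],[1,0,0,6,0,0,0],[1,0,0,9,0,0,0],[1,0,0,10,0,0,0],[1,0,0,10,0,0,0],[1,0,0,10,0,0,0],[1,0,0,10,0,0,0]]' |grep -E 'pos|open';python3 pl.py .481 .398 .037 101
```

```text
tcp_pos: [0.4811, 0.3945, 0.2007]
opening: 0.0361
tcp_pos: [0.4824, 0.3962, 0.1034]
opening: 0.0361
shift [0.1  0.2  6.64] rz -0.001 | rows>= 2 end th 101.0 j6 -119 from [0.4824 0.3962 0.1034] 100.93
```

```bash
python3 -m jog '[[1,0.1,0.15,2,0,0,0],[1,0.1,0.15,4,0,0,0],[1,0.1,0.15,6,0,0,0],[1,0.1,0.15,6.5,0,0,0],[1,0.1,0.15,6.5,0,0,0],[1,0.1,0.15,6.5,0,0,0]]'|grep -E 'pos|force';python3 -m jog '[[0,0,0,0,0,0,0],[0,0,0,0,0,0,0],[0,0,0,0,0,0,0],[0,0,0,-2,0,0,0],[0,0,0,-6,0,0,0],[0,0,0,-11,0,0,0],[0,0,0,-16,0,0,0],[0,0,0,-16,0,0,0]]'|grep -E 'pos|force';python3 -m jog '[[0,0,0,0,0,0,0],[0,0,0,0,0,0,0]]'|grep pos;python3 pl.py .5532 .1037 .195 59.1
```

```text
tcp_pos: [0.481, 0.3977, 0.0378]
force: [-0.7, -0.7, -0.7]
gripper_force: 17.9
tcp_pos: [0.4836, 0.3999, 0.2058]
force: [0.5, 1.0, 0.9]
gripper_force: 0.0
tcp_pos: [0.4795, 0.3962, 0.1952]
shift [-1.700e+00 -3.011e+01  2.000e-02] rz 0.73 | rows>= 7 end th 59.1 j6 -132 from [0.4795 0.3962 0.1952] 100.92
```

```bash
python3 -m jog '[[0,-0.3,-4.8,0,0,0,0.12],[0,-0.6,-9.6,0,0,0,0.24],[0,-0.9,-14.4,0,0,0,0.36],[0,-1.2,-19.2,0,0,0,0.48],[0,-1.5,-24,0,0,0,0.6],[0,-1.7,-28.8,0,0,0,0.73],[0,-1.7,-30,0,0,0,0.73],[0,-1.7,-30,0,0,0,0.73]]'|grep -E 'pos|force';python3 -m jog '[[0,0,0,0,0,0,0],[0,0,0,0,0,0,0],[0,0,0,0,0,0,0]]'|grep pos;python3 pl.py .5532 .1037 .118 59.1; python3 - <<'E'
from h import *
S=grab("scene");T=grab("top"); p=proj(S,(.48,.4,.02))[0].astype(int); q=proj(T,(.48,.4,.02))[0].astype(int)
c=lambda f,p:cv2.resize(f["img"][p[1]-40:p[1]+40,p[0]-40:p[0]+40],(400,400),interpolation=2)
cv2.imwrite("pics/tr2.png",np.hstack([c(S,p),c(T,q)])[...,::-1])
E
```

```text
tcp_pos: [0.5533, 0.1033, 0.1946]
force: [-0.1, 0.4, 0.6]
gripper_force: 0.0
tcp_pos: [0.5535, 0.1067, 0.196]
shift [-0.13 -0.27  7.8 ] rz 0.002 | rows>= 2 end th 59.1 j6 -132 from [0.5535 0.1067 0.196 ] 59.23
```

View pics/tr2.png

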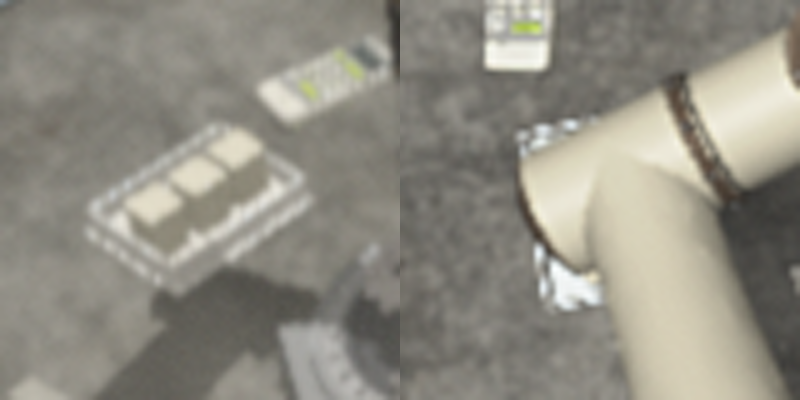

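All three prisms stand in the tray. Now the knob.

```bash
python3 -m jog '[[0,-0.1,-0.2,3,0,0,0],[0,-0.1,-0.2,6,0,0,0],[0,-0.1,-0.2,7.7,0,0,0],[0,-0.1,-0.2,7.7,0,0,0],[0,-0.1,-0.2,7.7,0,0,0],[0,-0.1,-0.2,7.7,0,0,0],[0,-0.1,-0.2,7.7,0,0,0]]'|grep -E 'pos|force';python3 -m jog '[[0,0,0,0,0,0,0],[0,0,0,0,0,0,0],[0,0,0,0,0,0,0]]'|grep pos;python3 pl.py .5532 .1037 .118 59.1
```

```text
tcp_pos: [0.5544, 0.1037, 0.1206]
force: [0.0, -0.5, 0.3]
gripper_force: 0.0
tcp_pos: [0.5537, 0.1032, 0.1195]
shift [0.07 0.02 0.15] rz 0.0 | rows>= 1 end th 59.1 j6 -132 from [0.5537 0.1032 0.1195] 59.1
```

```bash
python3 -m jog '[[1,0.03,0,0,0,0,0],[1,0.03,0,0,0,0,0],[1,0.03,0,0,0,0,0],[1,0.03,0,0,0,0,0],[1,0.03,0,0,0,0,0],[1,0.03,0,0,0,0,0],[1,0.03,0,0,0,0,0],[1,0.03,0,0,0,0,0]]' 30|tail -3; python3 -m jog '[[1,0,0,0,0,0,0],[1,0,0,0,0,0,-0.05],[1,0,0,0,0,0,-0.1],[1,0,0,0,0,0,-0.15],[1,0,0,0,0,0,-0.2],[1,0,0,0,0,0,-0.2]]'; python3 -c "
from rig import arm;o=arm.observe();print(o['wrist_torque'])"
```

```text
force: [0.2, -0.4, -0.5]
opening: 0.0308
gripper_force: 0.0
time: 71.65
tcp_pos: [0.5532, 0.1033, 0.1192]
tcp_rot: [[-0.943, 0.333, -0.0], [0.333, 0.943, -0.0], [0.0, -0.0, -1.0]]
force: [0.3, -0.3, 0.6]
opening: 0.0137
gripper_force: 29.7
[-0.02040011 -0.03935027  0.02342995]
```

```bash
python3 -m jog '[[1,0,0,0,0,0,-0.08],[1,0,0,0,0,0,-0.16],[1,0,0,0,0,0,-0.24],[1,0,0,0,0,0,-0.32],[1,0,0,0,0,0,-0.4],[1,0,0,0,0,0,-0.48],[1,0,0,0,0,0,-0.56],[1,0,0,0,0,0,-0.64]]'; python3 -m jog '[[1,0,0,0,0,0,-0.08],[1,0,0,0,0,0,-0.16],[1,0,0,0,0,0,-0.24],[1,0,0,0,0,0,-0.32],[1,0,0,0,0,0,-0.4],[1,0,0,0,0,0,-0.48],[1,0,0,0,0,0,-0.56],[1,0,0,0,0,0,-0.64]]'; python3 -m jog '[[1,0,0,0,0,0,-0.06],[1,0,0,0,0,0,-0.1],[1,0,0,0,0,0,-0.1],[1,0,0,0,0,0,-0.1]]'|grep -vE time; python3 -c "
from rig import arm;o=arm.observe();print(o['wrist_torque'])"
```

```text
time: 72.45
tcp_pos: [0.5532, 0.1034, 0.1193]
tcp_rot: [[-0.955, -0.298, -0.0], [-0.298, 0.955, 0.0], [0.0, 0.0, -1.0]]
force: [-1.1, 0.8, 0.4]
opening: 0.014
gripper_force: 29.7
time: 73.25
tcp_pos: [0.5531, 0.1035, 0.1193]
tcp_rot: [[-0.588, -0.809, -0.0], [-0.809, 0.588, 0.0], [-0.0, 0.0, -1.0]]
force: [-0.4, 0.0, 0.2]
opening: 0.0137
gripper_force: 29.7
tcp_pos: [0.5531, 0.1035, 0.1192]
tcp_rot: [[-0.507, -0.862, -0.0], [-0.862, 0.507, 0.0], [0.0, 0.0, -1.0]]
force: [-1.8, 2.0, 2.1]
opening: 0.014
gripper_force: 29.7
[0.47465616 0.343426   0.01446448]
```

```bash
python3 -m jog '[[0,0,0,0,0,0,0],[0,0,0,0,0,0,0],[0,0,0,0,0,0,0],[0,0,0,0,0,0,0],[0,0,0,-2,0,0,0],[0,0,0,-6,0,0,0],[0,0,0,-10,0,0,0],[0,0,0,-10,0,0,0]]'|grep -E 'pos|open'; python3 -m jog '[[0,4,-2,0,0,0,0],[0,8,-4,0,0,0,0],[0,12,-6,0,0,0,0],[0,16,-8,0,0,0,0],[0,20,-10,0,0,0,0],[0,24,-12,0,0,0,0],[0,24,-12,0,0,0,0]]'|grep -E 'pos|open'
python3 look.py pics/l5.png; python3 - <<'E'
from h import *
S=grab("scene"); p=proj(S,(.53,.2,.05))[0].astype(int); a=cv2.resize(S["img"][p[1]-64:p[1]+64,p[0]-64:p[0]+64],(400,400),interpolation=2)
b=cv2.imread("pics/l5.png")[:,:400]; cv2.imwrite("pics/fin.png",np.hstack([b,a[...,::-1]]))
E
```

```text
tcp_pos: [0.5569, 0.1042, 0.2259]
opening: 0.0701
tcp_pos: [0.5346, -0.1686, 0.2187]
opening: 0.0869
cy1 None
cy2 None
p1 [ 0.6361 -0.1562  0.75    2.5     0.    ]
p2 None
p3 None
```

View pics/fin.png

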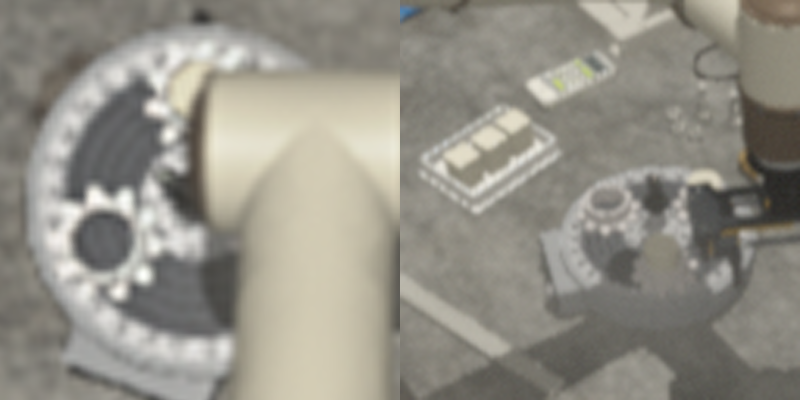

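```bash
python3 -m jog '[[0,4,-2,0,0,0,0],[0,8,-4,0,0,0,0],[0,12,-6,0,0,0,0],[0,14,-7,0,0,0,0],[0,14,-7,0,0,0,0],[0,14,-7,0,0,0,0]]'|grep -E 'pos|open'
python3 look.py pics/l6.png >/dev/null; python3 - <<'E'
from h import *
S=grab("scene"); p=proj(S,(.55,.11,.06))[0].astype(int); a=cv2.resize(S["img"][p[1]-45:p[1]+45,p[0]-45:p[0]+45],(400,400),interpolation=2)
b=cv2.imread("pics/l6.png")[:,:400]; cv2.imwrite("pics/fin2.png",np.hstack([b,a[...,::-1]]))
E
```

```text
tcp_pos: [0.5254, -0.3198, 0.2189]
opening: 0.0871
```

View pics/fin2.png

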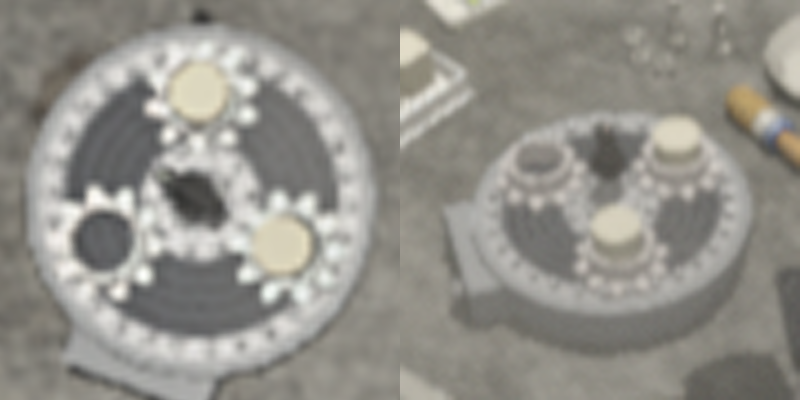

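All carriers lie flat and have rolled round. The cylinders stand in their bores at (198,92) and (282,243), and the knob is turned about 90°. Handing in.

```bash
python3 -c "
from rig import arm; print(arm.job_done())"
```

```text
the job is handed in; nothing more can be done
None
```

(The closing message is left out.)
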